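# Nest the dust covers mouth-up in their foam-lined box

### The job

Put the two domed metal dust covers that stand on the grey work mat away with the third in the open grey archival box: turn each one upside down and cup them one after the other in the cover already there, each fully seated and level in the one below. Set the covers down rather than letting them fall, leave the stack free-standing, and leave the first cover in its foam well and everything else on the bench as it is.

Things in the scene. Friction and masses are not known exactly. Their poses are not given: they have to be found in the camera images.
- dome_a: spun-aluminium domed dust cover, mouth down on the mat: 60 mm outside diameter, straight 12 mm skirt, half-sphere above, then a knob (head 16 mm wide, 6 thick, on a 10 mm neck 3 high); 51 mm high in all, hollow (wall 3 mm at the rim, thicker inside, 31 deep), 50 to 105 g, centre of mass 21 mm from the mouth. Origin: centre of the mouth; own z runs from mouth to knob. Either of the two may go first.
- dome_b: a second cover, same in every way, mouth down on the mat. Covers may be put down on their side: let go when tilted beyond about 55 degrees, one rolls over and comes to rest on dome and knob with the mouth slanting up, own z about 126 degrees from up, mouth centre about 37 mm above the mat.
- dome_base: third cover, the same but already inverted (own z down), loose in the foam well, knob hanging free, mouth 72 mm above the bench, 30 mm above the foam. A cover cupped in another sits on its rim all round, knob clear, its mouth 24 to 26 mm above the lower mouth (top of the full stack about 122 mm above the bench); it centres itself from a few mm off.
- box: open grey archival box with black foam, fixed: 170 mm along its x, 270 along its y, walls 60 mm high, 4 thick, flat foam top 42 mm above the bench. Origin: centre of its underside. The round well with the first cover is 65 mm from the centre towards its -y end; a carved nut lies in a hollow 75 mm from the centre towards its +y end.
- well (a point): centre of the mouth of the round well (47 mm across, 38 mm deep), level with the foam top, 42 mm above the bench; frame parallel to the box's.
- mat: flat grey foam work mat, fixed: 350 mm along x, 450 mm along y, 5 mm thick (its top is 5 mm above the bench). Origin: centre of its underside.
- nut: bystander: dark carved nut with an ivory patch, a 38 mm ball of 22 g, resting in a hollow of the box's foam. Origin: its centre. Leave it.
- jar: bystander: upright clear jar with white cap, 48 mm across, 55 mm high, on the mat (it swaps places with the two covers). Origin: centre of its underside. Leave it.
- loupe: bystander: black waisted eye loupe standing on the mat, 38 mm across, 38 mm high. Origin: centre of its underside. Leave it.
- weight: bystander: brass weight with a knob, 40 mm across, 40 mm high, on the mat. Origin: centre of its underside. Leave it.
- brush: bystander: flat brush lying on the bench beyond the mat, 170 mm long along its own x, 42 mm wide, 20 mm high. Origin: middle of its underside. Leave it.
- caliper: bystander: steel caliper lying on the bench on the robot's side of the mat, 170 mm long along its own x, 60 mm wide, 13 mm high. Origin: middle of the underside of its beam. Leave it.

How it is judged:
On the way:
1. one of the two covers is cupped, inverted and released, inside the cover in the box (((horizontal distance between dome_a and dome_base below 0.01 m and z of dome_a in the frame of dome_base between -0.031 and -0.02 m and angle between dome_a's own z axis and vertical above 2.84 rad and contact force between the fingers and dome_a below 0.05 N) or (horizontal distance between dome_b and dome_base below 0.01 m and z of dome_b in the frame of dome_base between -0.031 and -0.02 m and angle between dome_b's own z axis and vertical above 2.84 rad and contact force between the fingers and dome_b below 0.05 N))), for 0.2 s.
At the end, for the whole second after the job is handed in: First cover inverted in its well (8 mm of centre, not lifted), a second inverted and cupped in it, the third in that: each mouth centre within 10 mm sideways of the one below and 20 to 31 mm above it, all level within 17 degrees, at rest and let go (horizontal distance between dome_base and well below 0.008 m and height (world z) of dome_base below 0.076 m and angle between dome_base's own z axis and vertical above 2.84 rad and linear speed of each of dome_a, dome_b, dome_base below 0.03 m/s and contact force between the fingers and dome_a below 0.05 N and contact force between the fingers and dome_b below 0.05 N and ((horizontal distance between dome_a and dome_base below 0.01 m and z of dome_a in the frame of dome_base between -0.031 and -0.02 m and angle between each of dome_a, dome_b's own z axis and vertical above 2.84 rad and horizontal distance between dome_b and dome_a below 0.01 m and z of dome_b in the frame of dome_a between -0.031 and -0.02 m) or (horizontal distance between dome_b and dome_base below 0.01 m and z of dome_b in the frame of dome_base between -0.031 and -0.02 m and angle between each of dome_b, dome_a's own z axis and vertical above 2.84 rad and horizontal distance between dome_a and dome_b below 0.01 m and z of dome_a in the frame of dome_b between -0.031 and -0.02 m))); the robot touches nothing.
It fails at once if a cover is let fall (faster than 0.7 m/s while not held by the fingers) ((linear speed of dome_a above 0.7 m/s and contact force between the fingers and dome_a below 0.05 N) or (linear speed of dome_b above 0.7 m/s and contact force between the fingers and dome_b below 0.05 N) or (linear speed of dome_base above 0.7 m/s and contact force between the fingers and dome_base below 0.05 N)).
It fails at once if the carved nut is moved by more than 10 mm (distance of nut from where it was at the start of the episode above 0.01 m).
It fails at once if the jar, loupe, weight, brush or caliper is moved by more than 20 mm (distance of any of jar, loupe, weight, brush, caliper from where it was at the start of the episode above 0.02 m).
It fails at once if the first cover is taken out of its well (distance of dome_base from where it was at the start of the episode above 0.03 m).
It also fails if it takes over 72 s, if anything falls off the work surface, if the arm or the gripper's body presses on something with over 40 N, if the wrist force passes 120 N, or if a joint passes its speed limit or range.

### The arm

A 6-joint arm with a two-finger parallel gripper is mounted at the origin on the work surface. World frame = base frame: x ahead of the robot, y to its left, z up, the work surface at z = 0. Lengths are in m, angles in rad, forces in N, time in s.
With the tool pointing down it reaches from about 0.3 to 0.775 m from the base axis. Payload 14.6 kg.
Tool frame: the origin (TCP) lies on the centre line of the jaws, within the pads' length; the fingertips stand 19 mm ahead of it and the grasp point (between the pads) is the TCP; z points along the fingers, y is the direction in which the jaws open and shut (so a half turn about z gives the same grasp; the last joint's range is limited). The gripper opens to 94 mm and grips with 3 to 60 N. Pads are 16 mm wide; open, the fingers measure 119 mm over their backs; the gripper's body (75 mm by 177 mm) begins 78 mm behind the grasp point.
Start: joints at [1.035, 0.3, 1.521, -0, 1.321, -0.067], TCP at [0.248, 0.491, 0.224] pointing down, gripper open.
Joint ranges: [-3.03, 3.03], [-0.79, 2.21], [0.23, 2.52], [-1.04, 4.18], [0, 3.07], [-2.55, 2.55]. Speed limits (rad/s): [2.22, 2.22, 2.57, 3.14, 3.14, 3.14].

### API

Orientations are given as [roll, pitch, yaw] about the fixed x, y, z axes, in that order (R = Rz(yaw) Ry(pitch) Rx(roll)).
In Python, from station import ctrl gives the robot as it stands. The module is installed in compiled form; this text tells all that it offers.
- The arm moves only by the shell command python3 -m creep 'ROWS' [FORCE]. ROWS is a JSON object of lists of equal length, an entry for each row: "translation": the shift along the world's x, y, z in mm, a list of three; "yaw": the turn about the world's z in rad; "gripper": the closure in counts, from 0 (fully open) to 255 (shut). A call has 1 to 5 rows; each row is the pose to reach, as a shift and turn from the pose measured when the call began; what a row does not reach only later rows make up. A row lasts 1/12 s, in which the tool goes at most 41.7 mm and 7.16 degrees, less where a joint would pass 70% of its speed; a pose out of reach is approached as far as the arm can. A call with a gripper value outside its range is refused whole. The fingers move at their own pace and stop on an object; FORCE is the grip in N (left out, the last holds). Time passes only in rows, so rows that repeat a pose let the fingers close. It gives the time, the measured TCP pose, the force and the opening at its end, in the units of the state.
- ctrl.get_obs(): the state, without advancing time (a new reading comes with each control period).
- ctrl.camera(name): name is "scene" or "top" or "wrist"; returns a dict with "pixels" (400x640x3 uint8, red, green, blue), "depth" (400x640 float32, m along the optical axis (not along the pixel's ray), 0 where there is no reading), "fx", "fy", "cx", "cy" (pixels), "R" (3x3) and "t" (3): a world point X has camera coordinates R X + t; the wrist camera has in their place "tool_from_camera" (4x4, takes a point from camera to tool coordinates, whose origin is the TCP and whose axes are the flange's). Camera axes: x right, y down, z forward; pixel columns grow to the right and rows downward; lengths in m; the calibration is good to about 2 mm. A picture is of the moment at which its call begins: read the wrist's pose just before it.
- ctrl.hand_in(): hands the job in, once; it reports no verdict.
The state is a dict: "time_s": time; "qpos": joint angles; "joint_vel": joint speeds; "tau": joint torques, N m; "ee_pos": TCP position; "eef_rot": TCP orientation; "force": force on the tool from outside, world axes, zero at the start; "moment": the same for the moment, N m; "grip_width": finger opening in m.
Only numpy, scipy, OpenCV 4.12 (cv2) and the standard library are available. Lean on these libraries where they do the work, as an engineer would, in place of code of your own. Each camera call takes 0.05 s, during which the arm holds its last target. There are 200 camera calls.

## Working session

There is one attempt and no reset: what is moved stays moved. The work goes in short steps, Python scripts to look and compute and a shell command to move; the robot and the scene stay as the last step left them, time stands still between calls to the robot, and variables do not carry over. Pictures are saved under pics/ and viewed, about 8 in all and at most 12, crops included, and the job is handed in when it is done.

```bash
mkdir -p pics; ls
cat > h.py <<'E'
import numpy as np, cv2
from station import ctrl
def shot(name, fn=None):
    c=ctrl.camera(name)
    if fn: cv2.imwrite('pics/'+fn, c['pixels'][:,:,::-1])
    return c
def cloud(c, o=None):
    """world points HxWx3 (nan where no depth)"""
    d=c['depth'].astype(float); d[d<=0]=np.nan
    v,u=np.mgrid[:d.shape[0],:d.shape[1]]
    P=np.stack([(u-c['cx'])/c['fx']*d,(v-c['cy'])/c['fy']*d,d],-1)
    if 'R' in c: return (P-np.array(c['t']))@np.array(c['R'])
    from scipy.spatial.transform import Rotation as Ro
    T=np.array(c['tool_from_camera']); P=P@T[:3,:3].T+T[:3,3]
    return P@Ro.from_euler('xyz',o['eef_rot']).as_matrix().T+np.array(o['ee_pos'])
E
python3 - <<'E'
from h import *
print(ctrl.get_obs())
a=shot('top','top0.png'); b=shot('scene','scene0.png')
for c in (a,b): print(c['fx'],c['cx'],c['R'],c['t'],(c['depth']>0).mean())
np.save('top0.npy',cloud(a)); np.save('sc0.npy',cloud(b))
E
```

```text
pics
{'time_s': 0.0, 'qpos': array([ 1.03538845e+00,  3.00463841e-01,  1.52158401e+00,  7.70990068e-06,
        1.32069537e+00, -6.65682617e-02]), 'joint_vel': array([ 8.59497649e-05, -4.75766985e-04, -6.05833312e-04,  1.44299746e-03,
        1.58209311e-03,  7.31920442e-04]), 'tau': array([-7.10503482e-04, -5.31806803e+01, -3.52747250e+01,  7.07675633e-02,
        2.43817287e-02, -5.17507726e-05]), 'ee_pos': array([0.24838036, 0.49045086, 0.22388906]), 'eef_rot': array([-3.14044513e+00, -8.39860229e-05,  2.67275108e+00]), 'force': array([-0.15489032,  0.31038647, -0.01490052]), 'moment': array([0.05472834, 0.01774555, 0.00150976]), 'grip_width': 0.0936949710998947}
477.01461705557983 314.98973070154784 [[ 0.01895608 -0.9998005   0.0062951 ]
 [-0.97817006 -0.01984841 -0.20685591]
 [ 0.20693959 -0.0022365  -0.97835117]] [0.00486676 0.51395652 1.11491085] 0.99597265625
431.37201116496755 321.66618696314026 [[ 0.10204156  0.99453378 -0.02213774]
 [ 0.66015775 -0.08434767 -0.74637605]
 [-0.74416346  0.06154698 -0.66515615]] [-0.09358495 -0.27292048  1.406943  ] 0.99605078125
```

View pics/top0.png

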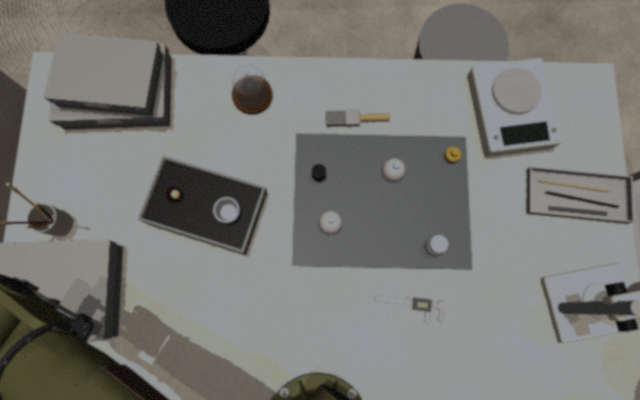

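View pics/scene0.png

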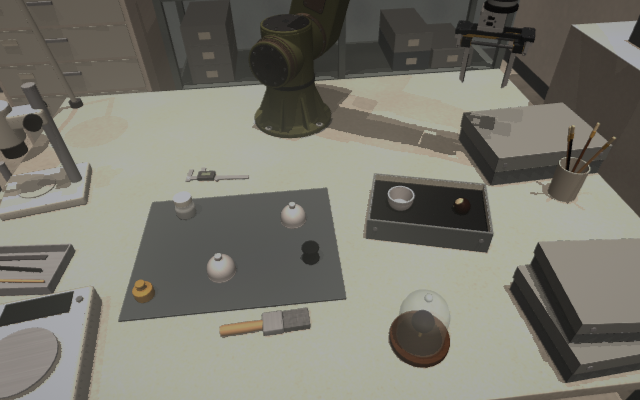

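Run:
```python
from h import *
from scipy.optimize import least_squares
T=np.load('top0.npy'); S=np.load('sc0.npy')
def near(C,p,r): 
    q=C.reshape(-1,3); return q[np.hypot(q[:,0]-p[0],q[:,1]-p[1])<r]
for n,(u,v) in dict(A=(395,169),B=(330,222),jar=(437,245),loupe=(319,172),weight=(453,155)).items():
    p=np.nanmedian(T[v-2:v+3,u-2:u+3].reshape(-1,3),0); out=[]
    for C in (T,S):
        q=near(C,p,.05); q=q[(q[:,2]>.022)&(q[:,2]<.075)]
        f=least_squares(lambda x:np.linalg.norm(q[q[:,2]<.046]-[x[0],x[1],.017],axis=1)-.03,p[:2],loss='soft_l1',f_scale=.002)
        k=q[q[:,2]>.05]
        out.append((len(q),q.mean(0).round(4),q[:,2].max().round(4),'sph',f.x.round(4),'knob',k.mean(0).round(4) if len(k) else None))
    print(n,*out,sep='\n  ')
p=np.nanmedian(T[208:213,225:230].reshape(-1,3),0); print('base floor',p)
for C in (T,S):
    q=near(C,p,.06); q=q[(q[:,2]>.066)&(q[:,2]<.08)]
    (x,y),r=cv2.minEnclosingCircle(q[:,:2].astype(np.float32)*1000)
    f=least_squares(lambda s:np.hypot(q[:,0]-s[0],q[:,1]-s[1])-.0285,p[:2],loss='soft_l1',f_scale=.002)
    print('base',len(q),x,y,r,f.x.round(4),np.median(q[:,2]))
q=T.reshape(-1,3); m=(abs(q[:,2]-.06)<.006)&(np.hypot(q[:,0]-p[0],q[:,1]-p[1])<.25); q=q[m]
print('box rect',cv2.minAreaRect(q[:,:2].astype(np.float32)*1000),len(q))
print('mat z',np.nanmedian(T[190:200,400:440,2]), 'foam z', np.nanmedian(T[215:225,175:190,2]))
for (u,v) in [(175,194),(340,119),(420,305)]: print(T[v,u])
```

```text
A
  (397, array([ 0.6198, -0.1812,  0.0383]), np.float64(0.0627), 'sph', array([ 0.6245, -0.1842]), 'knob', array([ 0.6235, -0.1833,  0.0567]))
  (525, array([ 0.636 , -0.1834,  0.0379]), np.float64(0.0594), 'sph', array([ 0.625 , -0.1864]), 'knob', array([ 0.6267, -0.1857,  0.0566]))
B
  (422, array([ 0.4812, -0.022 ,  0.0387]), np.float64(0.0611), 'sph', array([ 0.4842, -0.0229]), 'knob', array([ 0.4834, -0.0231,  0.057 ]))
  (387, array([ 0.4967, -0.0251,  0.0379]), np.float64(0.0597), 'sph', array([ 0.485 , -0.0253]), 'knob', array([ 0.4872, -0.0254,  0.0563]))
jar
  (345, array([ 0.427 , -0.2789,  0.0528]), np.float64(0.0665), 'sph', array([ 0.4313, -0.2873]), 'knob', array([ 0.4287, -0.2821,  0.0595]))
  (412, array([ 0.4396, -0.2826,  0.048 ]), np.float64(0.064), 'sph', array([ 0.4259, -0.2867]), 'knob', array([ 0.4346, -0.284 ,  0.0591]))
loupe
  (168, array([0.6095, 0.009 , 0.0425]), np.float64(0.0481), 'sph', array([0.6094, 0.0081]), 'knob', None)
  (239, array([0.6153, 0.0066, 0.0404]), np.float64(0.0468), 'sph', array([0.6061, 0.0073]), 'knob', None)
weight
  (184, array([ 0.6654, -0.3346,  0.0316]), np.float64(0.0489), 'sph', array([ 0.6812, -0.3462]), 'knob', None)
  (302, array([ 0.6739, -0.3364,  0.0324]), np.float64(0.0481), 'sph', array([ 0.6559, -0.346 ]), 'knob', None)
base floor [0.50439363 0.23245208 0.04012777]
base 166 500.0242004394531 230.486083984375 30.819175720214844 [0.4996 0.2301] 0.07069286468669514
base 192 499.6584167480469 225.69668579101562 33.31542205810547 [0.502  0.2276] 0.07126342195617635
box rect ((518.4020385742188, 293.28009033203125), (272.185302734375, 170.7555389404297), 73.72463989257812) 1046
mat z 0.004808293657605058 foam z 0.04196960162949194
[0.5341499  0.35375621 0.07373735]
[ 0.75886815 -0.04647229  0.01701532]
[ 0.28313351 -0.24563208  0.01190725]
```

```bash
for i in 1 2 3; do python3 -m creep '{"translation":[[20,-43,-10],[40,-86,-19],[60,-129,-28],[79,-171.5,-38],[79,-171.5,-38]],"yaw":[-0.1,-0.2,-0.3,-0.367,-0.367],"gripper":[120,120,120,120,120]}' 5; done
python3 - <<'E'
from h import *
o=ctrl.get_obs(); w=shot('wrist','w1.png'); P=cloud(w,o); print(o['time_s'],o['ee_pos'],o['eef_rot'],o['grip_width'])
q=P.reshape(-1,3); q=q[(np.hypot(q[:,0]-.4846,q[:,1]+.024)<.06)&(q[:,2]>.022)&(q[:,2]<.07)]; k=q[q[:,2]>.051]
print(len(q),q[:,2].max(),k.mean(0) if len(k) else 0,cv2.minEnclosingCircle(k[:,:2].astype('f')*1000),cv2.minEnclosingCircle(q[:,:2].astype('f')*1000))
E
```

```text
time_s: 0.52
ee_pos: [0.3278, 0.3161, 0.185]
eef_rot: [-3.139, 0.0, 2.3]
force: [0.5, 0.7, 0.2]
grip_width: 0.0639
time_s: 0.93
ee_pos: [0.4073, 0.1418, 0.1464]
eef_rot: [-3.139, 0.0, 1.928]
force: [1.4, 0.9, -0.3]
grip_width: 0.0496
time_s: 1.35
ee_pos: [0.4868, -0.0327, 0.1075]
eef_rot: [-3.138, 0.001, 1.555]
force: [-0.9, 1.2, -0.4]
grip_width: 0.0494
1.35 [ 0.48678718 -0.03266938  0.10749428] [-3.13816039e+00  5.59706918e-04  1.55475501e+00] 0.049427886500986194
3469 0.058135371164352016 [ 0.48551052 -0.02161953  0.0561521 ] ((485.5886535644531, -22.191041946411133), 7.812403202056885) ((485.49664306640625, -21.563594818115234), 29.00311851501465)
```

View pics/w1.png

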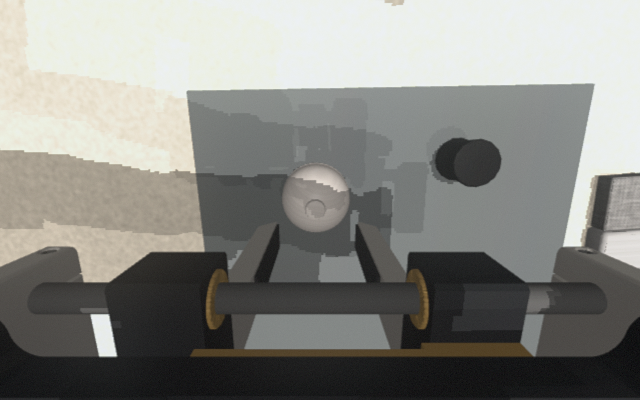

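```bash
python3 -m creep '{"translation":[[-1.3,10.5,0],[-1.3,10.5,-18],[-1.3,10.5,-35],[-1.3,10.5,-35],[-1.3,10.5,-35]],"yaw":[0.016,0.016,0.016,0.016,0.016],"gripper":[120,120,120,120,120]}' 10
python3 -m creep '{"translation":[[0,0,0],[0,0,0],[0,0,0],[0,0,0],[0,0,0]],"yaw":[0,0,0,0,0],"gripper":[255,255,255,255,255]}' 10
python3 -m creep '{"translation":[[0,0,0],[0,0,0],[0,0,0]],"yaw":[0,0,0],"gripper":[255,255,255]}' 10
```

```text
time_s: 1.82
ee_pos: [0.4859, -0.0239, 0.0716]
eef_rot: [-3.136, 0.001, 1.574]
force: [-0.3, -0.2, 0.4]
grip_width: 0.0496
time_s: 2.23
ee_pos: [0.4861, -0.0239, 0.072]
eef_rot: [-3.137, 0.001, 1.574]
force: [-0.9, 0.1, 0.6]
grip_width: 0.0199
time_s: 2.48
ee_pos: [0.4861, -0.0239, 0.072]
eef_rot: [-3.137, 0.001, 1.574]
force: [-0.6, -0.1, 1.3]
grip_width: 0.0152
```

```bash
python3 -m creep '{"translation":[[0,-7,3.5],[0,-13.4,6],[0,-22,7.8],[0,-32,8.4],[0,-42.7,7]],"yaw":[0,0,0,0,0],"gripper":[255,255,255,255,255]}' 10
python3 - <<'E'
from h import *
o=ctrl.get_obs(); print(o['force']); shot('wrist','w2.png'); c=shot('scene'); cv2.imwrite('pics/s2.png',cv2.resize(c['pixels'][130:300,150:400,::-1],None,fx=3,fy=3))
E
```

```text
time_s: 2.9
ee_pos: [0.4863, -0.0678, 0.0794]
eef_rot: [-3.138, 0.001, 1.574]
force: [0.7, -0.1, -1.2]
grip_width: 0.0153
[ 0.74205823 -0.06080833 -1.2239063 ]
```

View pics/s2.png

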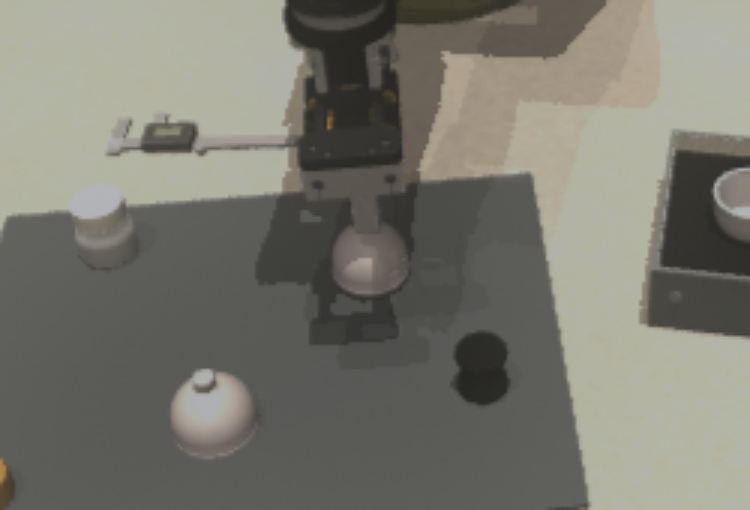

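```bash
python3 -m creep '{"translation":[[0,0,32],[0,0,65],[-5,35,65],[-10,70,65],[-13,100,65]],"yaw":[0,0,-0.1,-0.2,-0.29],"gripper":[255,255,255,255,255]}' 12
python3 -m creep '{"translation":[[-4,40,0],[-8,80,0],[-8,80,0],[-8,80,0],[-8,80,0]],"yaw":[0,0,0,0,0],"gripper":[255,255,255,255,255]}' 12
python3 - <<'E'
from h import *
from scipy.optimize import least_squares
o=ctrl.get_obs(); w=shot('wrist','w3.png'); P=cloud(w,o).reshape(-1,3); s=shot('scene','s3.png'); Q=cloud(s).reshape(-1,3)
e=np.array(o['ee_pos']); print(e,o['eef_rot'])
n=np.array([-.2804,-.9599]); c=np.array([.5184,.2933]); a=np.array([.9599,-.2804])
for C in (P,Q):
    d=(C[:,:2]-c)@n; l=(C[:,:2]-c)@a
    m=(abs(l)<.075)&(C[:,2]>.054)&(C[:,2]<.066)&(d>.12)&(d<.145)
    if m.sum()>5: print('wall',m.sum(),np.percentile(d[m],[2,50,98]),np.polyfit(l[m],d[m],1),np.median(C[m,2]))
    q=C[(np.linalg.norm(C-(e+[0,0,-.055]),axis=1)<.04)]
    q=q[(q[:,2]<e[2]-.026)]
    f=least_squares(lambda x:np.linalg.norm(q-x,axis=1)-.03,e+[0,0,-.055],loss='soft_l1',f_scale=.002)
    v=e+[0,0,-.0185]-f.x; print('sph',len(q),f.x,'n,a,z comps of axis',v[:2]@n,v[:2]@a,v[2],q[:,2].min())
E
```

```text
time_s: 3.42
ee_pos: [0.4724, 0.033, 0.1441]
eef_rot: [-3.137, 0.001, 1.276]
force: [1.1, -1.2, -1.2]
grip_width: 0.0147
time_s: 3.83
ee_pos: [0.4644, 0.1127, 0.1439]
eef_rot: [-3.137, 0.001, 1.276]
force: [-0.2, -0.2, -2.0]
grip_width: 0.015
[0.46438817 0.11267462 0.14391067] [-3.13679642e+00  9.17521900e-04  1.27603231e+00]
wall 1165 [0.12940757 0.13185438 0.13441477] [-0.00117597  0.1318658 ] 0.059405317291724435
sph 3352 [0.46385618 0.11556099 0.08840373] n,a,z comps of axis 0.0026214617395793525 0.001319994454194385 0.03700693987891332 0.07654706501733405
wall 98 [0.13244589 0.13496087 0.13756616] [-0.00294482  0.13499571] 0.06021683364404484
sph 492 [0.46309702 0.1118047  0.08903507] n,a,z comps of axis -0.0011970763068358354 0.0009954535283076852 0.03637560208872111 0.07467276894545845
```

View pics/w3.png

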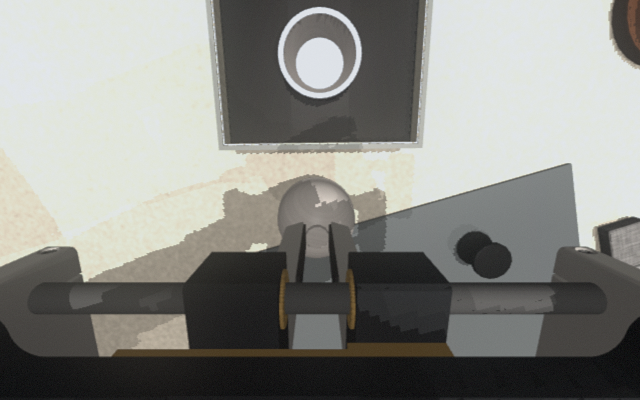

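```bash
cat > fit.py <<'E'
from h import *
from scipy.optimize import least_squares
def fit(n=(-.2804,-.9599),off=.036):
    """axis tilt estimate: sphere fit to points near the tool, from wrist and scene; n = horizontal direction of knob travel"""
    n=np.array(n); o=ctrl.get_obs(); e=np.array(o['ee_pos']); k=e+[0,0,-.0185]
    print('t',o['time_s'],'ee',e.round(4),'F',np.round(o['force'],1),'w',round(o['grip_width'],4))
    for nm in ('wrist','scene'):
        c=shot(nm,'last_%s.png'%nm); C=cloud(c,o).reshape(-1,3); best=None
        for th in np.radians(np.arange(0,140,20)):
            g=k+off*np.r_[-n*np.sin(th),-np.cos(th)]
            q=C[np.linalg.norm(C-g,axis=1)<.04]; q=q[q[:,2]<e[2]-.024 if th<.6 else q[:,2]>.012]
            if len(q)<30: continue
            f=least_squares(lambda x:np.linalg.norm(q-x,axis=1)-.03,g,loss='soft_l1',f_scale=.001)
            s=(abs(np.linalg.norm(q-f.x,axis=1)-.03)<.002).sum()
            if best is None or s>best[0]: best=(s,f.x,len(q))
        if best:
            v=k-best[1]; print(nm,best[0],best[2],'centre',best[1].round(4),'tilt(deg) along n',np.degrees(np.arctan2(v[:2]@n,v[2])).round(1),'len',np.linalg.norm(v).round(4))
E
python3 -m creep '{"translation":[[7.6,25.9,0],[7.6,25.9,-10],[7.6,25.9,-16],[7.6,25.9,-17],[7.6,25.9,-17]],"yaw":[0,0,0,0,0],"gripper":[255,255,255,255,255]}' 10
python3 -m creep '{"translation":[[-1.7,-5.8,-5],[-3.2,-10.9,-10.4],[-4.5,-15.5,-16],[-5.6,-19.2,-22.4],[-6.4,-22.1,-29.2]],"yaw":[0,0,0,0,0],"gripper":[255,255,255,255,255]}' 10
python3 -c 'from fit import *; fit()'
```

```text
time_s: 4.35
ee_pos: [0.4719, 0.1369, 0.1264]
eef_rot: [-3.136, 0.002, 1.273]
force: [-0.2, -0.4, -1.7]
grip_width: 0.0149
time_s: 4.77
ee_pos: [0.4653, 0.114, 0.0966]
eef_rot: [-3.136, 0.002, 1.273]
force: [-0.7, -0.0, 0.0]
grip_width: 0.015
t 4.7667 ee [0.4653 0.114  0.0966] F [-0.7 -0.   0. ] w 0.015
wrist 5494 7233 centre [0.4723 0.14   0.0509] tilt(deg) along n 44.7 len 0.0383
scene 383 524 centre [0.4714 0.1372 0.0508] tilt(deg) along n 41.2 len 0.0363
```

View pics/last_scene.png

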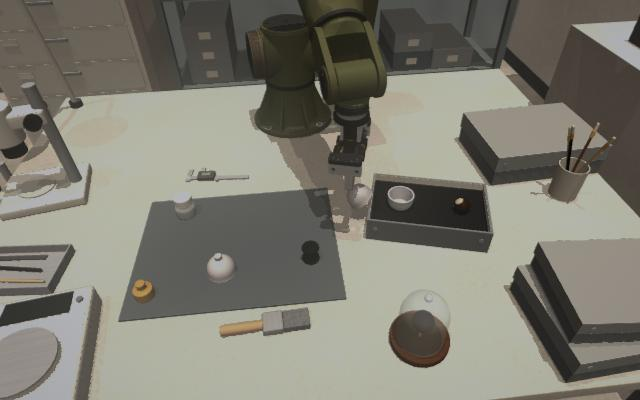

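```bash
python3 -m creep '{"translation":[[-0.6,-2.1,-7.5],[-1,-3.3,-15],[-1,-3.5,-22.4],[-0.8,-2.7,-29.8],[-0.3,-1.1,-37]],"yaw":[0,0,0,0,0],"gripper":[255,255,255,255,255]}' 10
python3 -m creep '{"translation":[[-7,-24,0],[-7,-24,8],[-7,-24,25],[-7,-24,25]],"yaw":[0,0,0,0],"gripper":[255,255,255,255]}' 12
python3 -c 'from fit import *; fit()'
```

```text
time_s: 5.28
ee_pos: [0.4644, 0.113, 0.0581]
eef_rot: [-3.134, 0.003, 1.272]
force: [-0.5, -1.7, 1.2]
grip_width: 0.0148
time_s: 5.62
ee_pos: [0.4587, 0.0894, 0.085]
eef_rot: [-3.137, 0.001, 1.272]
force: [-0.2, -0.0, -0.9]
grip_width: 0.0141
t 5.6167 ee [0.4587 0.0894 0.085 ] F [-0.2 -0.  -0.9] w 0.0141
wrist 5329 6150 centre [0.4672 0.1189 0.0444] tilt(deg) along n 54.2 len 0.0379
scene 372 450 centre [0.4659 0.1159 0.0431] tilt(deg) along n 49.6 len 0.0361
```

```bash
python3 -m creep '{"translation":[[0,0,0],[10,-30,0],[20,-60,0],[30,-90,0],[30,-90,0]],"yaw":[0,0,0,0,0],"gripper":[255,255,255,255,255]}' 30
python3 -m creep '{"translation":[[0,0,-7],[-0.8,-2.6,-9.8],[-1.5,-5.2,-11],[-2.4,-8,-12.7],[-3.2,-10.8,-14.6]],"yaw":[0,0,0,0,0],"gripper":[255,255,255,255,255]}' 8
python3 -m creep '{"translation":[[-0.8,-2.9,-2.5],[-1.7,-5.8,-5],[-2.2,-7.5,-7],[-2.7,-9.2,-9],[-2.7,-9.2,-9]],"yaw":[0,0,0,0,0],"gripper":[255,255,255,255,255]}' 8
python3 -c 'from fit import *; fit()'
```

```text
time_s: 6.13
ee_pos: [0.4888, -0.004, 0.0823]
eef_rot: [-3.135, 0.003, 1.27]
force: [0.4, 0.9, -1.0]
grip_width: 0.0131
time_s: 6.55
ee_pos: [0.4866, -0.0151, 0.069]
eef_rot: [-3.139, 0.004, 1.271]
force: [-5.2, -11.3, 26.7]
grip_width: 0.0156
time_s: 6.97
ee_pos: [0.4839, -0.0241, 0.0595]
eef_rot: [-3.139, 0.004, 1.272]
force: [-0.5, -3.8, 4.5]
grip_width: 0.0136
t 6.9667 ee [ 0.4839 -0.0241  0.0595] F [-0.5 -3.8  4.5] w 0.0136
wrist 4887 5942 centre [0.4951 0.0121 0.0355] tilt(deg) along n 81.6 len 0.0383
scene 321 428 centre [0.4946 0.0098 0.0366] tilt(deg) along n 82.9 len 0.0359
```

```bash
python3 -m creep '{"translation":[[0,0,0],[0,0,38],[0,0,70],[0,0,70],[0,0,70]],"yaw":[0,0,0,0,0],"gripper":[0,0,0,0,0]}' 5
python3 -m creep '{"translation":[[0,-10,0],[0,-20,0],[0,-20,0],[0,-20,0],[0,-20,0]],"yaw":[0,0,0,0,0],"gripper":[0,0,0,0,0]}' 5
cat > lie.py <<'E'
from h import *
from scipy.optimize import least_squares
def lie(p, zmin=.013):
    """sphere centre, mouth normal of a cover near p (x,y)"""
    o=ctrl.get_obs(); print('t',round(o['time_s'],2),'ee',np.round(o['ee_pos'],4),'yaw',round(o['eef_rot'][2],3),'w',round(o['grip_width'],4))
    for nm in ('wrist','scene','top'):
        C=cloud(shot(nm,'last_%s.png'%nm),o).reshape(-1,3)
        q=C[(np.hypot(C[:,0]-p[0],C[:,1]-p[1])<.055)&(C[:,2]>zmin)&(C[:,2]<.075)]
        if len(q)<30: continue
        f=least_squares(lambda x:np.linalg.norm(q-x,axis=1)-.03,np.r_[p,.035],loss='soft_l1',f_scale=.001).x
        r=np.linalg.norm(q-f,axis=1); print(nm,len(q),'inl',(abs(r-.03)<.002).sum(),'centre',f.round(4),'mean in',(q[r<.026]-f).mean(0).round(4) if (r<.026).sum() else '', 'mean out',(q[(r>.033)&(r<.042)]-f).mean(0).round(4) if ((r>.033)&(r<.042)).sum() else '', (r<.026).sum(), 'zmax',q[:,2].max().round(4))
E
python3 -c 'from lie import *; lie((.489,-.012))'
```

```text
time_s: 7.48
ee_pos: [0.4843, -0.0232, 0.13]
eef_rot: [-3.141, 0.004, 1.273]
force: [-0.2, 0.6, -1.4]
grip_width: 0.0433
time_s: 7.9
ee_pos: [0.4841, -0.0433, 0.1294]
eef_rot: [-3.14, 0.004, 1.272]
force: [-0.2, -0.0, -0.7]
grip_width: 0.0768
t 7.9 ee [ 0.4841 -0.0433  0.1294] yaw 1.272 w 0.0768
wrist 3269 inl 1946 centre [0.4696 0.0034 0.0414] mean in [ 0.0009 -0.0074  0.0114] mean out [-0.0062 -0.0136 -0.0172] 97 zmax 0.0666
scene 469 inl 278 centre [ 0.4693 -0.0045  0.0366] mean in [-0.015   0.0044 -0.009 ] mean out [-0.0001 -0.0163 -0.0133] 41 zmax 0.0674
```

View pics/last_wrist.png

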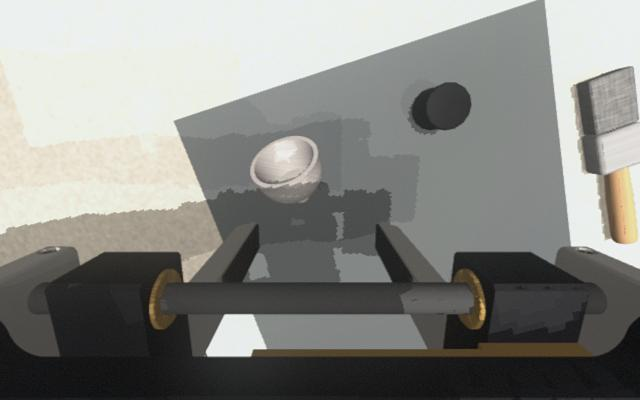

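```bash
cat > pose.py <<'E'
from h import *
from scipy.optimize import least_squares
def pose(p, ztop=.035, cams=('wrist','scene'), tilt=54):
    """cover lying mouth slanting up: sphere centre (x,y), azimuth of the mouth's facing and tilt"""
    o=ctrl.get_obs(); print('t',round(o['time_s'],2),'ee',np.round(o['ee_pos'],4),'yaw',round(o['eef_rot'][2],3))
    for nm in cams:
        C=cloud(shot(nm,'last_%s.png'%nm),o).reshape(-1,3)
        q=C[(np.hypot(C[:,0]-p[0],C[:,1]-p[1])<.05)&(C[:,2]>.012)&(C[:,2]<.072)]
        if len(q)>1500: q=q[::len(q)//1500]
        def res(x):
            c=np.r_[x[:2],ztop]; m=np.array([np.sin(x[3])*np.cos(x[2]),np.sin(x[3])*np.sin(x[2]),np.cos(x[3])])
            v=q-c; h=v@m; rad=np.sqrt(np.maximum((v**2).sum(1)-h**2,1e-12)); r=np.linalg.norm(v,axis=1)
            d=np.where(h<0,abs(r-.03),abs(rad-.03)+np.maximum(h-.012,0))          # dome / skirt
            rim=np.hypot(h-.012,np.maximum(abs(rad-.0285)-.0015,0))
            return np.minimum(np.minimum(d,rim),.012)
        best=min((least_squares(res,[*p,a,np.radians(tilt)],loss='soft_l1',f_scale=.0015,bounds=([-2,-2,-9,0],[2,2,9,1.6])) for a in np.radians(range(-180,180,30))),key=lambda f:f.cost)
        x=best.x; print(nm,len(q),'cost',round(best.cost*1e6,1),'centre',x[:2].round(4),'az',np.degrees(x[2]).round(1),'tilt',np.degrees(x[3]).round(1))
E
python3 -c 'from pose import *; pose((.47,-.005))'
```

```text
t 8.05 ee [ 0.4843 -0.043   0.1298] yaw 1.273
wrist 1678 cost 4012.0 centre [ 0.4701 -0.0029] az 93.9 tilt 54.8
scene 472 cost 908.5 centre [ 0.4688 -0.0056] az -266.8 tilt 54.4
```

```bash
python3 -m creep '{"translation":[[-7,25,0],[-15.4,50.8,0],[-15.4,50.8,0],[-15.4,50.8,-20],[-15.4,50.8,-40]],"yaw":[0.12,0.24,0.361,0.361,0.361],"gripper":[0,0,0,0,0]}' 3
python3 -m creep '{"translation":[[0,0,-20],[0,0,-40],[0,0,-40],[0,0,-40]],"yaw":[0,0,0,0],"gripper":[0,0,0,0]}' 3
python3 -c 'from station import ctrl; print(ctrl.get_obs()["ee_pos"])'
python3 -m creep '{"translation":[[0,0,0],[0,0,0],[0,0,0],[0,0,0],[0,0,0]],"yaw":[0,0,0,0,0],"gripper":[255,255,255,255,255]}' 3
python3 -m creep '{"translation":[[0,0,0],[0,0,0],[0,0,0],[0,0,0],[0,0,0]],"yaw":[0,0,0,0,0],"gripper":[255,255,255,255,255]}' 3
```

```text
time_s: 8.57
ee_pos: [0.4695, 0.0083, 0.0903]
eef_rot: [3.139, 0.004, 1.636]
force: [0.9, -0.1, -0.6]
grip_width: 0.0939
time_s: 8.9
ee_pos: [0.4692, 0.0084, 0.0502]
eef_rot: [3.141, 0.004, 1.636]
force: [0.7, -0.6, 0.9]
grip_width: 0.0946
[0.46920449 0.00842734 0.05018165]
time_s: 9.32
ee_pos: [0.4694, 0.0084, 0.0507]
eef_rot: [3.14, 0.004, 1.636]
force: [-0.7, 0.3, 0.2]
grip_width: 0.0637
time_s: 9.73
ee_pos: [0.4695, 0.0084, 0.0507]
eef_rot: [3.14, 0.004, 1.636]
force: [-0.3, 0.4, 1.4]
grip_width: 0.0592
```

```bash
sed -e 's/def pose(p, ztop=.035/def pose3(p, ztop=.035/' -e 's/c=np.r_\[x\[:2\],ztop\]/c=np.r_[x[:2],x[4]]/' -e 's/np.radians(tilt)\],loss/np.radians(tilt),ztop],loss/' -e 's/-2,-2,-9,0\],\[2,2,9,1.6\]/-2,-2,-9,0,0],[2,2,9,1.6,1]/' -e "s/C\[:,2\]>.012)&(C\[:,2\]<.072)/C[:,2]>ztop-.025)\&(C[:,2]<ztop+.037)/" -e "s/np.degrees(x\[3\]).round(1))/np.degrees(x[3]).round(1),'z',x[4].round(4))/" pose.py > pose3.py; grep -n "x\[4\]\|ztop" pose3.py | head
python3 -m creep '{"translation":[[0,0,5],[0,0,12],[0,0,20],[0,0,30],[0,0,30]],"yaw":[0,0,0,0,0],"gripper":[255,255,255,255,255]}' 3
python3 -c 'from pose3 import *; pose3((.4695,.004),.065,("wrist","scene"),30)'
```

```text
3:def pose3(p, ztop=.035, cams=('wrist','scene'), tilt=54):
8:        q=C[(np.hypot(C[:,0]-p[0],C[:,1]-p[1])<.05)&(C[:,2]>ztop-.025)&(C[:,2]<ztop+.037)]
11:            c=np.r_[x[:2],x[4]]; m=np.array([np.sin(x[3])*np.cos(x[2]),np.sin(x[3])*np.sin(x[2]),np.cos(x[3])])
16:        best=min((least_squares(res,[*p,a,np.radians(tilt),ztop],loss='soft_l1',f_scale=.0015,bounds=([-2,-2,-9,0,0],[2,2,9,1.6,1])) for a in np.radians(range(-180,180,30))),key=lambda f:f.cost)
17:        x=best.x; print(nm,len(q),'cost',round(best.cost*1e6,1),'centre',x[:2].round(4),'az',np.degrees(x[2]).round(1),'tilt',np.degrees(x[3]).round(1),'z',x[4].round(4))
time_s: 10.15
ee_pos: [0.4705, 0.0084, 0.083]
eef_rot: [3.137, 0.004, 1.636]
force: [0.7, 0.1, -1.7]
grip_width: 0.0588
t 10.15 ee [0.4705 0.0084 0.083 ] yaw 1.636
wrist 1519 cost 5528.2 centre [0.4713 0.002 ] az -86.6 tilt 16.7 z 0.0714
scene 428 cost 1737.4 centre [4.732e-01 3.000e-04] az 95.3 tilt 29.6 z 0.0681
```

Run:
```python
import cv2
a=cv2.imread('pics/last_scene.png')[150:270,230:360]; b=cv2.imread('pics/last_wrist.png')[60:400,150:490]
cv2.imwrite('pics/c4.png',cv2.hconcat([cv2.resize(a,(368,340)),cv2.resize(b,(340,340))]))
```

```text
(no output)
```

View pics/c4.png

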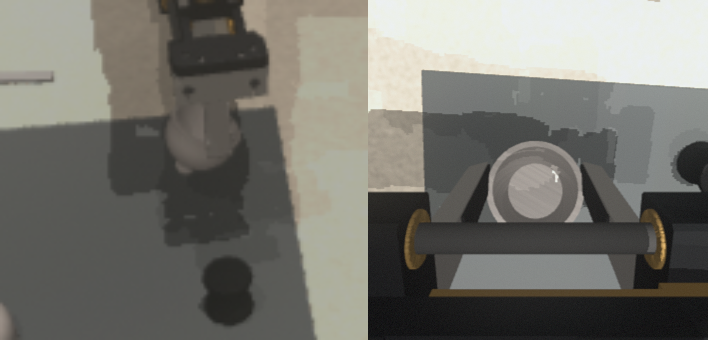

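```bash
cat > knob.py <<'E'
from h import *
def knob(p, z0, z1, r=.035):
    """lowest parts of a hanging cover near p: knob head between heights z0, z1 (scene camera)"""
    o=ctrl.get_obs(); e=np.array(o['ee_pos']); C=cloud(shot('scene','last_scene.png')).reshape(-1,3)
    q=C[(np.hypot(C[:,0]-p[0],C[:,1]-p[1])<r)&(C[:,2]>z0-.004)&(C[:,2]<z1+.03)]
    print('t',round(o['time_s'],2),'ee',e.round(4),'F',np.round(o['force'],1),'w',round(o['grip_width'],4))
    for a in np.arange(z0,z1,.004):
        s=q[(q[:,2]>=a)&(q[:,2]<a+.004)]
        if len(s): print(round(a,3),len(s),'x',s[:,0].min().round(4),s[:,0].max().round(4),'y',s[:,1].min().round(4),s[:,1].max().round(4),'ymid',(s[:,1].max()/2+s[:,1].min()/2).round(4))
E
python3 -c 'from knob import *; knob((.4705,.0),.018,.09,.05)'
```

```text
t 10.25 ee [0.4697 0.0084 0.0813] F [ 0.4 -0.9 -1.8] w 0.0588
0.022 1 x 0.4754 0.4754 y -0.0162 -0.0162 ymid -0.0162
0.026 6 x 0.4715 0.4788 y -0.0253 -0.0136 ymid -0.0195
0.03 7 x 0.4715 0.4785 y -0.0251 -0.0158 ymid -0.0204
0.034 2 x 0.4722 0.4759 y -0.0249 -0.0203 ymid -0.0226
0.038 3 x 0.4509 0.4552 y -0.0017 0.0007 ymid -0.0005
0.042 18 x 0.4465 0.4942 y -0.0135 0.0127 ymid -0.0004
0.046 16 x 0.4473 0.4965 y -0.0224 0.0151 ymid -0.0037
0.05 31 x 0.4444 0.4987 y -0.0288 0.0216 ymid -0.0036
0.054 38 x 0.443 0.5006 y -0.0307 0.0249 ymid -0.0029
0.058 48 x 0.4411 0.4994 y -0.0325 0.0295 ymid -0.0015
0.062 40 x 0.4412 0.5 y -0.0304 0.0263 ymid -0.0021
0.066 38 x 0.4406 0.5061 y -0.0322 0.0077 ymid -0.0122
0.07 39 x 0.4442 0.5102 y -0.0318 0.0192 ymid -0.0063
0.074 43 x 0.4481 0.5138 y -0.0292 0.0191 ymid -0.0051
0.078 32 x 0.4587 0.5121 y -0.027 0.0195 ymid -0.0038
0.082 33 x 0.4564 0.5132 y -0.0261 0.0195 ymid -0.0033
0.086 11 x 0.4765 0.5134 y -0.0238 0.0173 ymid -0.0032
```

```bash
python3 -m creep '{"translation":[[0,0,-10],[0,0,-18],[0,0,-21],[0,0,-21]],"yaw":[0,0,0,0],"gripper":[255,255,255,255]}' 3
python3 -m creep '{"translation":[[0,-5,0],[0,-10,0.5],[0,-15,1],[0,-20,1.5],[0,-24,1.5]],"yaw":[0,0,0,0,0],"gripper":[255,255,255,255,255]}' 3
python3 -m creep '{"translation":[[0,0,5],[0,0,15],[0,0,30],[0,0,30]],"yaw":[0,0,0,0],"gripper":[255,255,255,255]}' 3
python3 -c 'from knob import *; knob((.4705,-.02),.018,.09,.05)'
```

```text
time_s: 10.63
ee_pos: [0.469, 0.0085, 0.0586]
eef_rot: [3.141, 0.004, 1.636]
force: [0.4, -0.0, -1.0]
grip_width: 0.0591
time_s: 11.05
ee_pos: [0.4688, -0.0163, 0.0601]
eef_rot: [-3.141, 0.004, 1.636]
force: [0.5, 0.6, -0.2]
grip_width: 0.059
time_s: 11.38
ee_pos: [0.4699, -0.0164, 0.0929]
eef_rot: [3.138, 0.004, 1.636]
force: [0.3, -0.2, -0.8]
grip_width: 0.0587
t 11.38 ee [ 0.4699 -0.0164  0.0929] F [ 0.3 -0.2 -0.8] w 0.0587
0.038 4 x 0.4735 0.4764 y -0.0294 -0.0197 ymid -0.0245
0.042 5 x 0.4752 0.4775 y -0.0314 -0.0244 ymid -0.0279
0.046 1 x 0.479 0.479 y -0.022 -0.022 ymid -0.022
0.054 1 x 0.4478 0.4478 y -0.0268 -0.0268 ymid -0.0268
0.058 10 x 0.4494 0.4928 y -0.0339 -0.0033 ymid -0.0186
0.062 23 x 0.4487 0.4958 y -0.0385 -0.0029 ymid -0.0207
0.066 33 x 0.4467 0.4986 y -0.0406 0.0023 ymid -0.0191
0.07 26 x 0.4455 0.4989 y -0.0483 0.005 ymid -0.0216
0.074 38 x 0.4453 0.5045 y -0.0499 0.0079 ymid -0.021
0.078 48 x 0.4428 0.5076 y -0.0476 0.008 ymid -0.0198
0.082 54 x 0.4437 0.5115 y -0.0495 0.0068 ymid -0.0214
0.086 69 x 0.4451 0.5129 y -0.0491 0.0096 ymid -0.0197
```

```bash
python3 -m creep '{"translation":[[0,0,25],[0,0,57],[8,30,57],[16,60,57],[20,85,57]],"yaw":[0,0,0,0,0],"gripper":[255,255,255,255,255]}' 4
python3 -m creep '{"translation":[[4,25,0],[8,50,0],[10,75,0],[10,80,0],[10,80,0]],"yaw":[0,0,0,0,0],"gripper":[255,255,255,255,255]}' 4
cat > base.py <<'E'
from h import *
from scipy.optimize import least_squares
def ring(p=(.5005,.229), z=(.066,.078), cams=('wrist','scene','top')):
    o=ctrl.get_obs(); print('t',round(o['time_s'],2),'ee',np.round(o['ee_pos'],4))
    for nm in cams:
        C=cloud(shot(nm,'last_%s.png'%nm),o).reshape(-1,3)
        q=C[(np.hypot(C[:,0]-p[0],C[:,1]-p[1])<.04)&(C[:,2]>z[0])&(C[:,2]<z[1])]
        if len(q)<20: continue
        f=least_squares(lambda s:np.hypot(q[:,0]-s[0],q[:,1]-s[1])-.0285,p,loss='soft_l1',f_scale=.0015)
        A=np.c_[q[:,:2]-f.x,np.ones(len(q))]; pl=np.linalg.lstsq(A,q[:,2],rcond=None)[0]
        print(nm,len(q),'ring',f.x.round(4),'z',np.median(q[:,2]).round(4),'slope deg x,y',np.degrees(pl[:2]).round(1))
E
python3 -c 'from base import *; ring(); from knob import *; knob((.5,.145),.075,.15,.05)'
```

```text
time_s: 11.85
ee_pos: [0.4899, 0.0702, 0.1487]
eef_rot: [3.138, 0.004, 1.635]
force: [0.0, 0.0, -1.2]
grip_width: 0.059
time_s: 12.27
ee_pos: [0.4995, 0.1513, 0.1481]
eef_rot: [3.139, 0.004, 1.637]
force: [-0.0, -0.8, -1.5]
grip_width: 0.0594
t 12.27 ee [0.4995 0.1513 0.1481]
wrist 1637 ring [0.5013 0.2308] z 0.0711 slope deg x,y [-0.1 -0.1]
scene 191 ring [0.5019 0.2277] z 0.0707 slope deg x,y [-0.1 -0.1]
t 12.42 ee [0.4997 0.1493 0.1485] F [-0.5  0.3 -1.3] w 0.0586
0.091 2 x 0.5049 0.5057 y 0.1385 0.1406 ymid 0.1396
0.095 6 x 0.5025 0.5091 y 0.1319 0.1431 ymid 0.1375
0.099 9 x 0.5014 0.5092 y 0.1316 0.1406 ymid 0.1361
0.111 2 x 0.4785 0.4838 y 0.1493 0.1506 ymid 0.1499
0.115 20 x 0.4773 0.5244 y 0.1271 0.1515 ymid 0.1393
0.119 24 x 0.4743 0.5253 y 0.1224 0.1584 ymid 0.1404
0.123 46 x 0.4741 0.5291 y 0.1187 0.1663 ymid 0.1425
0.127 33 x 0.4718 0.5312 y 0.1156 0.1686 ymid 0.1421
0.131 38 x 0.4736 0.5356 y 0.1151 0.1715 ymid 0.1433
0.135 52 x 0.4724 0.5387 y 0.1151 0.1721 ymid 0.1436
0.139 75 x 0.4715 0.5428 y 0.1149 0.1761 ymid 0.1455
0.143 63 x 0.4637 0.5413 y 0.1162 0.1703 ymid 0.1433
0.147 55 x 0.4666 0.5407 y 0.1167 0.16 ymid 0.1383
```

View pics/last_wrist.png

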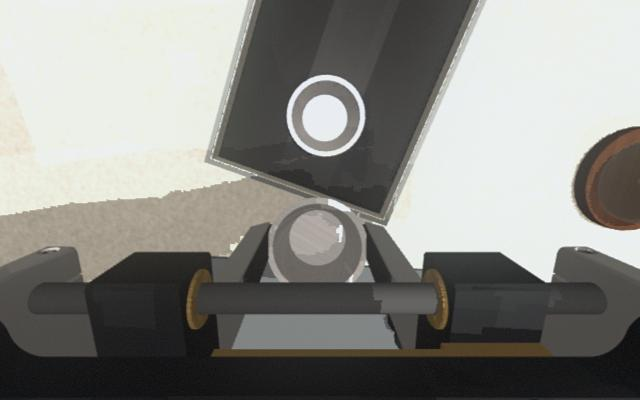

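```bash
python3 -m creep '{"translation":[[0.5,35,0],[1,70,0],[1,84,0],[1,84,0],[1,84,0]],"yaw":[0,0,0,0,0],"gripper":[255,255,255,255,255]}' 4
python3 -m creep '{"translation":[[0,0,-10],[0,0,-20],[0,0,-28],[0,0,-35],[0,0,-35]],"yaw":[0,0,0,0,0],"gripper":[255,255,255,255,255]}' 4
python3 -m creep '{"translation":[[0,0,-3],[0,0,-6],[0,0,-9],[0,0,-9]],"yaw":[0,0,0,0],"gripper":[255,255,255,255]}' 4
python3 -c 'from knob import *; knob((.501,.23),.06,.112,.045); print(ctrl.get_obs()["moment"])'
```

```text
time_s: 12.88
ee_pos: [0.5008, 0.2326, 0.1484]
eef_rot: [3.139, 0.004, 1.635]
force: [-0.2, 0.1, -1.1]
grip_width: 0.0591
time_s: 13.3
ee_pos: [0.5001, 0.2318, 0.1114]
eef_rot: [3.142, 0.005, 1.634]
force: [-0.7, 0.7, -2.0]
grip_width: 0.059
time_s: 13.63
ee_pos: [0.5, 0.2318, 0.1019]
eef_rot: [-3.141, 0.006, 1.634]
force: [0.1, 0.2, -1.1]
grip_width: 0.0589
t 13.63 ee [0.5    0.2318 0.1019] F [ 0.1  0.2 -1.1] w 0.0589
0.06 31 x 0.4994 0.5305 y 0.1975 0.2517 ymid 0.2246
0.064 38 x 0.4772 0.5308 y 0.1977 0.2512 ymid 0.2245
0.068 62 x 0.4782 0.532 y 0.1984 0.2577 ymid 0.2281
0.072 56 x 0.4748 0.5318 y 0.1972 0.2567 ymid 0.2269
0.076 30 x 0.4767 0.5288 y 0.201 0.239 ymid 0.22
0.08 35 x 0.4747 0.5305 y 0.1978 0.2404 ymid 0.2191
0.084 37 x 0.4739 0.536 y 0.1968 0.2407 ymid 0.2187
0.088 52 x 0.4722 0.5372 y 0.1972 0.2595 ymid 0.2284
0.092 65 x 0.4678 0.5409 y 0.1971 0.2572 ymid 0.2272
0.096 59 x 0.463 0.5421 y 0.1974 0.2417 ymid 0.2196
0.1 71 x 0.4618 0.5431 y 0.1981 0.2415 ymid 0.2198
0.104 40 x 0.4611 0.5417 y 0.1983 0.2409 ymid 0.2196
0.108 23 x 0.4605 0.5435 y 0.2187 0.2406 ymid 0.2297
[-0.02954172  0.06321029 -0.00744076]
```

```bash
for i in 1 2 3; do python3 -m creep '{"translation":[[0,0,-1.5],[0,0,-1.5],[0,0,-1.5]],"yaw":[0,0,0],"gripper":[255,255,255]}' 3 | grep -v eef; done
```

```text
time_s: 13.93
ee_pos: [0.5002, 0.2319, 0.1009]
force: [0.5, 0.5, -0.6]
grip_width: 0.0585
time_s: 14.18
ee_pos: [0.5003, 0.232, 0.0996]
force: [0.6, 0.9, 0.8]
grip_width: 0.059
time_s: 14.43
ee_pos: [0.5005, 0.2322, 0.0983]
force: [0.1, 1.5, 4.3]
grip_width: 0.059
```

```bash
python3 -m creep '{"translation":[[0,0,0],[0,0,0],[0,0,0],[0,0,15],[0,0,40]],"yaw":[0,0,0,0,0],"gripper":[40,40,40,40,40]}' 3
python3 -m creep '{"translation":[[0,-20,20],[0,-50,20],[0,-80,20],[0,-80,20],[0,-80,20]],"yaw":[0,0,0,0,0],"gripper":[40,40,40,40,40]}' 3
python3 -c 'from base import *; ring((.501,.23),(.085,.11))'
```

```text
time_s: 14.85
ee_pos: [0.4993, 0.2316, 0.1364]
eef_rot: [-3.138, 0.006, 1.634]
force: [-0.3, -0.2, -0.1]
grip_width: 0.079
time_s: 15.27
ee_pos: [0.4993, 0.1506, 0.1564]
eef_rot: [-3.138, 0.007, 1.632]
force: [0.1, 0.9, 0.4]
grip_width: 0.0791
t 15.27 ee [0.4993 0.1506 0.1564]
wrist 2220 ring [0.5008 0.2324] z 0.0925 slope deg x,y [  0.3 -12.7]
scene 303 ring [0.5018 0.229 ] z 0.0922 slope deg x,y [-0.8 -7.3]
```

```bash
cat > rim.py <<'E'
from h import *
def rim(p, zc, cams=('wrist','scene','top'), dz=.012):
    """rim heights by azimuth (98th percentile in the ring) and plane through them"""
    o=ctrl.get_obs(); print('t',round(o['time_s'],2),'ee',np.round(o['ee_pos'],4))
    for nm in cams:
        C=cloud(shot(nm,'last_%s.png'%nm),o).reshape(-1,3); p1=np.array(p)
        for _ in range(4):
            v=C[:,:2]-p1; r=np.hypot(*v.T); a=np.degrees(np.arctan2(v[:,1],v[:,0]))%360
            m=(r>.022)&(r<.036)&(abs(C[:,2]-zc)<dz); R=[]
            for b in range(0,360,20):
                s=C[m&(a>=b)&(a<b+20)]
                if len(s)>4: R.append(s[s[:,2]>=np.percentile(s[:,2],75)].mean(0))
            R=np.array(R)
            if len(R)<9: break
            A=np.c_[2*R[:,:2],np.ones(len(R))]; s=np.linalg.lstsq(A,(R[:,:2]**2).sum(1),rcond=None)[0]; p1=s[:2]
        if len(R)<9: print(nm,'few',len(R)); continue
        pl=np.linalg.lstsq(np.c_[R[:,:2]-p1,np.ones(len(R))],R[:,2],rcond=None)
        print(nm,len(R),'centre',p1.round(4),'rad',np.sqrt(s[2]+p1@p1).round(4),'z',pl[0][2].round(4),'slope deg x,y',np.degrees(np.arctan(pl[0][:2])).round(1),'z by az',(R[:,2]*1000).round(0).astype(int))
E
python3 -c 'from rim import *; rim((.501,.2315),.096,("wrist","scene")); rim((.501,.2315),.072,("wrist","scene"),.005)'
```

```text
t 15.42 ee [0.4992 0.1522 0.1562]
wrist 18 centre [0.5008 0.2327] rad 0.0281 z 0.0967 slope deg x,y [  0.3 -14.5] z by az [ 96  94  91  90  90  90  91  93  96  98 101 102 103 104 104 103 101  98]
scene 18 centre [0.5005 0.2297] rad 0.0279 z 0.0971 slope deg x,y [  0.3 -13.4] z by az [ 97  94  93  92  91  91  91  93  95  98 101 102 105 103 103 102 100  98]
t 15.52 ee [0.4991 0.1524 0.1562]
wrist 18 centre [0.501  0.2298] rad 0.0227 z 0.0756 slope deg x,y [-0.   4.4] z by az [76 77 77 77 76 77 77 77 77 77 76 74 73 71 73 75 76 76]
scene 14 centre [0.5031 0.2257] rad 0.0258 z 0.0749 slope deg x,y [-0.2  2. ] z by az [75 75 75 75 76 75 76 76 72 72 75 76 75 73]
```

Run:
```python
import cv2
a=cv2.imread('pics/last_scene.png')[160:250,360:500]; b=cv2.imread('pics/last_wrist.png')[20:360,170:510]
cv2.imwrite('pics/c5.png',cv2.hconcat([cv2.resize(a,(450,289),interpolation=cv2.INTER_CUBIC),cv2.resize(b,(289,289))]))
```

```text
(no output)
```

View pics/c5.png

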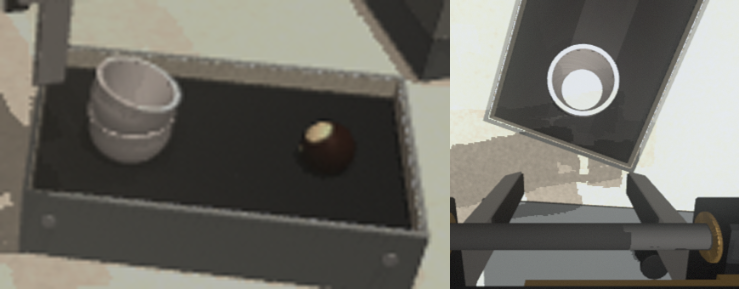

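```bash
python3 -m creep '{"translation":[[1.6,25,0],[1.6,51,0],[1.6,51,0],[1.6,51,-10],[1.6,51,-20]],"yaw":[0,0,0,0,0],"gripper":[255,255,255,255,255]}' 5
python3 -m creep '{"translation":[[0,0,0],[0,0,0],[0,0,0],[0,0,-6],[0,0,-12]],"yaw":[0,0,0,0,0],"gripper":[255,255,255,255,255]}' 5
python3 -m creep '{"translation":[[0,0,-2],[0,0,-4],[0,0,-6],[0,0,-7],[0,0,-7]],"yaw":[0,0,0,0,0],"gripper":[255,255,255,255,255]}' 5
python3 -m creep '{"translation":[[0,0,-1],[0,0,-1],[0,0,-1],[0,0,-1]],"yaw":[0,0,0,0],"gripper":[255,255,255,255]}' 5
python3 -m creep '{"translation":[[0,-10,30],[0,-50,40],[0,-51,40],[0,-51,40],[0,-51,40]],"yaw":[0,0,0,0,0],"gripper":[0,0,0,0,0]}' 5
python3 -c 'from rim import *; rim((.501,.2315),.096,("wrist","scene")); rim((.501,.2315),.072,("wrist","scene"),.005)'
```

```text
time_s: 16.03
ee_pos: [0.5007, 0.2031, 0.1355]
eef_rot: [-3.138, 0.007, 1.636]
force: [-0.6, -0.3, -0.9]
grip_width: 0.0492
time_s: 16.45
ee_pos: [0.501, 0.2029, 0.1235]
eef_rot: [-3.139, 0.006, 1.635]
force: [-0.3, 1.0, -0.4]
grip_width: 0.016
time_s: 16.87
ee_pos: [0.5012, 0.2017, 0.1179]
eef_rot: [-3.14, 0.008, 1.635]
force: [-8.6, -13.0, 22.1]
grip_width: 0.0027
time_s: 17.2
ee_pos: [0.5013, 0.2012, 0.1173]
eef_rot: [-3.14, 0.009, 1.635]
force: [-3.2, -3.6, 8.5]
grip_width: 0.0004
time_s: 17.62
ee_pos: [0.5012, 0.1503, 0.1569]
eef_rot: [-3.14, 0.009, 1.635]
force: [-0.3, 1.2, 0.7]
grip_width: 0.0305
t 17.62 ee [0.5012 0.1503 0.1569]
wrist 18 centre [0.5031 0.2299] rad 0.0285 z 0.0957 slope deg x,y [-2.8 -5.7] z by az [94 93 93 93 93 94 95 96 97 98 98 99 99 99 98 97 96 95]
scene 18 centre [0.503  0.2268] rad 0.0287 z 0.0964 slope deg x,y [-2.4 -5.3] z by az [ 94  93  94  94  94  94  96  95  97  98  99 100 100  99  98  97  97  96]
t 17.72 ee [0.501  0.1508 0.1567]
wrist 18 centre [0.5026 0.2289] rad 0.0227 z 0.0764 slope deg x,y [0.7 0.5] z by az [77 76 77 76 77 77 77 76 76 76 76 75 76 76 77 77 77 76]
scene 14 centre [0.505  0.2265] rad 0.0262 z 0.0749 slope deg x,y [-1.4 -0.5] z by az [74 74 74 75 76 76 75 75 75 75 75 75 75 74]
```

```bash
python3 -m creep '{"translation":[[13,-37,0],[26,-74,0],[39,-111,0],[52,-148,0],[62,-175.5,0]],"yaw":[-0.1,-0.2,-0.3,-0.36,-0.36],"gripper":[120,120,120,120,120]}' 5
python3 -m creep '{"translation":[[13,-37,0],[26,-74,-10],[39,-111,-20],[52,-148,-28],[62,-175.5,-35]],"yaw":[0,0,0,0,0],"gripper":[120,120,120,120,120]}' 5
python3 - <<'E'
from h import *
o=ctrl.get_obs(); P=cloud(shot('wrist','w6.png'),o); print(o['time_s'],o['ee_pos'],o['eef_rot'],o['grip_width'])
q=P.reshape(-1,3); q=q[(np.hypot(q[:,0]-.6247,q[:,1]+.185)<.05)&(q[:,2]>.022)&(q[:,2]<.07)]; k=q[q[:,2]>.0525]
print(len(q),q[:,2].max(),k.mean(0) if len(k) else 0,cv2.minEnclosingCircle(k[:,:2].astype('f')*1000),cv2.minEnclosingCircle(q[:,:2].astype('f')*1000))
E
```

```text
time_s: 18.23
ee_pos: [0.5636, -0.0268, 0.1564]
eef_rot: [-3.139, 0.009, 1.272]
force: [-0.1, 0.4, 0.6]
grip_width: 0.0499
time_s: 18.65
ee_pos: [0.626, -0.2046, 0.12]
eef_rot: [-3.138, 0.01, 1.271]
force: [0.1, 0.2, 0.5]
grip_width: 0.0497
18.65 [ 0.6259629  -0.20455924  0.11995277] [-3.13767966  0.00959433  1.27147733] 0.04970663413320665
3247 0.05844555027532176 [ 0.62604401 -0.18299622  0.05621556] ((625.7869873046875, -183.4517822265625), 7.857829570770264) ((625.7903442382812, -183.17840576171875), 29.29896354675293)
```

```bash
python3 -m creep '{"translation":[[-0.2,22,0],[-0.2,22,-18],[-0.2,22,-40],[-0.2,22,-48],[-0.2,22,-48]],"yaw":[0,0,0,0,0],"gripper":[120,120,120,120,120]}' 12
python3 -m creep '{"translation":[[0,0,0],[0,0,0],[0,0,0],[0,0,0],[0,0,0]],"yaw":[0,0,0,0,0],"gripper":[255,255,255,255,255]}' 12
python3 -m creep '{"translation":[[0,0,0],[0,0,0],[0,0,0],[0,0,20],[0,0,55]],"yaw":[0,0,0,0,0],"gripper":[255,255,255,255,255]}' 12
python3 -c 'from fit import *; fit()'
```

```text
time_s: 19.12
ee_pos: [0.625, -0.1853, 0.0678]
eef_rot: [-3.132, 0.01, 1.27]
force: [-0.8, -0.6, -0.1]
grip_width: 0.0501
time_s: 19.53
ee_pos: [0.6253, -0.1854, 0.0685]
eef_rot: [-3.133, 0.01, 1.269]
force: [-0.9, -0.4, 0.1]
grip_width: 0.0198
time_s: 19.95
ee_pos: [0.6235, -0.1849, 0.1202]
eef_rot: [-3.126, 0.01, 1.269]
force: [-0.7, -0.5, -0.7]
grip_width: 0.0149
t 19.95 ee [ 0.6235 -0.1849  0.1202] F [-0.7 -0.5 -0.7] w 0.0149
wrist 3195 3227 centre [ 0.6235 -0.1827  0.0681] tilt(deg) along n 3.6 len 0.0337
scene 404 436 centre [ 0.6264 -0.1864  0.0791] tilt(deg) along n -1.6 len 0.0229
```

```bash
python3 -m creep '{"translation":[[0,0,-25],[0,0,-45],[0,0,-50],[0,0,-51],[0,0,-51]],"yaw":[0,0,0,0,0],"gripper":[255,255,255,255,255]}' 12
python3 -m creep '{"translation":[[0,0,0],[0,1,2],[0,1.5,4.5],[0,1.5,4.5],[0,1.5,4.5]],"yaw":[0,0,0,0,0],"gripper":[195,195,195,195,195]}' 12
python3 -m creep '{"translation":[[0,0,0],[0,0,0],[0,0,0],[0,0,0],[0,0,0]],"yaw":[0,0,0,0,0],"gripper":[255,255,255,255,255]}' 12
```

```text
time_s: 20.47
ee_pos: [0.6273, -0.1861, 0.0782]
eef_rot: [-3.141, 0.01, 1.269]
force: [0.3, -0.5, -1.1]
grip_width: 0.0149
time_s: 20.88
ee_pos: [0.6276, -0.1846, 0.0835]
eef_rot: [3.141, 0.01, 1.27]
force: [-0.3, -0.2, -0.1]
grip_width: 0.0223
time_s: 21.3
ee_pos: [0.6275, -0.1847, 0.0834]
eef_rot: [3.141, 0.01, 1.269]
force: [-0.5, 0.1, 0.7]
grip_width: 0.0004
```

```bash
python3 -m creep '{"translation":[[0,0,15],[0,-15,36],[0,-20,36],[0,-20,36],[0,-20,36]],"yaw":[0,0,0,0,0],"gripper":[120,120,120,120,120]}' 12
python3 - <<'E'
from h import *
o=ctrl.get_obs(); P=cloud(shot('wrist','w6.png'),o); print(o['time_s'],o['ee_pos'],o['eef_rot'],o['grip_width'])
q=P.reshape(-1,3); q=q[(np.hypot(q[:,0]-.6257,q[:,1]+.184)<.05)&(q[:,2]>.022)&(q[:,2]<.07)]; k=q[q[:,2]>.0525]
print(len(q),q[:,2].max(),k.mean(0) if len(k) else 0,cv2.minEnclosingCircle(k[:,:2].astype('f')*1000),cv2.minEnclosingCircle(q[:,:2].astype('f')*1000))
E
```

```text
time_s: 21.72
ee_pos: [0.6272, -0.2046, 0.1185]
eef_rot: [-3.141, 0.01, 1.269]
force: [0.1, -0.4, -0.2]
grip_width: 0.0302
21.7167 [ 0.62719455 -0.20461855  0.11852598] [-3.14116223  0.01022016  1.26891106] 0.030239691636887927
3279 0.05827888540511798 [ 0.62968996 -0.18391905  0.05629151] ((629.5447998046875, -184.24305725097656), 7.888533592224121) ((629.7125244140625, -184.11770629882812), 29.212318420410156)
```

```bash
python3 -m creep '{"translation":[[2.4,21,0],[2.4,21,-18],[2.4,21,-34],[2.4,21,-40],[2.4,21,-40]],"yaw":[0,0,0,0,0],"gripper":[120,120,120,120,120]}' 12
python3 -m creep '{"translation":[[0,0,0],[0,0,0],[0,0,0]],"yaw":[0,0,0],"gripper":[120,120,120]}' 12
```

```text
time_s: 22.18
ee_pos: [0.6285, -0.1826, 0.0759]
eef_rot: [-3.137, 0.01, 1.27]
force: [0.5, -0.1, 0.5]
grip_width: 0.0497
time_s: 22.43
ee_pos: [0.6288, -0.1827, 0.0765]
eef_rot: [-3.137, 0.01, 1.27]
force: [-0.0, 0.0, 0.3]
grip_width: 0.0497
```

```bash
python3 -m creep '{"translation":[[0.8,-1.3,-4],[0.8,-1.3,-4],[0.8,-1.3,-4],[0.8,-1.3,-4],[0.8,-1.3,-4]],"yaw":[0,0,0,0,0],"gripper":[255,255,255,255,255]}' 12
python3 -m creep '{"translation":[[0,0,0],[0,0,0],[0,0,0],[0,0,0]],"yaw":[0,0,0,0],"gripper":[255,255,255,255]}' 12
python3 -m creep '{"translation":[[0,0,20],[0,0,50],[0,0,75],[0,0,75],[0,0,75]],"yaw":[0,0,0,0,0],"gripper":[255,255,255,255,255]}' 12
python3 -c 'from fit import *; fit()'
```

```text
time_s: 22.85
ee_pos: [0.6296, -0.184, 0.0727]
eef_rot: [-3.138, 0.01, 1.27]
force: [0.4, -0.1, -0.9]
grip_width: 0.02
time_s: 23.18
ee_pos: [0.6296, -0.184, 0.0728]
eef_rot: [-3.138, 0.01, 1.27]
force: [0.3, -0.6, -0.2]
grip_width: 0.015
time_s: 23.6
ee_pos: [0.6301, -0.1841, 0.149]
eef_rot: [-3.14, 0.01, 1.27]
force: [-0.9, -1.0, -1.4]
grip_width: 0.0155
t 23.6 ee [ 0.6301 -0.1841  0.149 ] F [-0.9 -1.  -1.4] w 0.0155
wrist 3173 3220 centre [ 0.6299 -0.1845  0.0927] tilt(deg) along n -0.6 len 0.0377
scene 637 711 centre [ 0.6284 -0.187   0.0919] tilt(deg) along n -4.7 len 0.0387
```

```bash
python3 -m creep '{"translation":[[-19,34,0],[-38,68,0],[-57,103,0],[-76,138,0],[-82,150,0]],"yaw":[0,0,0,0,0],"gripper":[255,255,255,255,255]}' 12
python3 -m creep '{"translation":[[-19,34,0],[-38,68,0],[-57,103,-3],[-76,138,-4],[-82,151,-4]],"yaw":[0.003,0.003,0.003,0.003,0.003],"gripper":[255,255,255,255,255]}' 12
python3 -m creep '{"translation":[[0,0,0],[0,0,0]],"yaw":[0,0],"gripper":[255,255]}' 12
python3 -c '
from fit import *; fit()
o=ctrl.get_obs(); P=cloud(shot("wrist"),o).reshape(-1,3); n=np.array([-.2804,-.9599]); d=(P[:,:2]-[.5184,.2933])@n; l=(P[:,:2]-[.5184,.2933])@[.9599,-.2804]
m=(abs(l)<.075)&(abs(P[:,2]-.06)<.006)&(d>.12)&(d<.145); print(np.percentile(d[m],[2,50,98]),m.sum())'
```

```text
time_s: 24.12
ee_pos: [0.5444, -0.0303, 0.1451]
eef_rot: [-3.133, 0.01, 1.272]
force: [-0.8, 0.1, -0.2]
grip_width: 0.0147
time_s: 24.53
ee_pos: [0.4597, 0.1235, 0.1398]
eef_rot: [-3.13, 0.011, 1.277]
force: [0.4, -0.2, -1.6]
grip_width: 0.0149
time_s: 24.7
ee_pos: [0.4591, 0.1238, 0.139]
eef_rot: [-3.128, 0.012, 1.279]
force: [0.2, -0.5, -0.0]
grip_width: 0.015
t 24.7 ee [0.4591 0.1238 0.139 ] F [ 0.2 -0.5 -0. ] w 0.015
wrist 3175 3217 centre [0.4584 0.1236 0.0828] tilt(deg) along n -0.7 len 0.0377
scene 437 500 centre [0.4581 0.1197 0.0837] tilt(deg) along n -6.5 len 0.037
[0.1293353  0.13165026 0.13442484] 1237
```

```bash
python3 -m creep '{"translation":[[5.8,20,0],[5.8,20,-6],[5.8,20,-11],[5.8,20,-11.5],[5.8,20,-11.5]],"yaw":[0,0,0,0,0],"gripper":[255,255,255,255,255]}' 10
python3 -m creep '{"translation":[[-1.7,-5.8,-5],[-3.2,-10.9,-10.4],[-4.5,-15.5,-16],[-5.6,-19.2,-22.4],[-6.4,-22.1,-29.2]],"yaw":[0,0,0,0,0],"gripper":[255,255,255,255,255]}' 10
python3 -m creep '{"translation":[[-0.6,-2.1,-7.5],[-1,-3.3,-15],[-1,-3.5,-22.4],[-0.8,-2.7,-29.8],[-0.3,-1.1,-36]],"yaw":[0,0,0,0,0],"gripper":[255,255,255,255,255]}' 10
python3 -m creep '{"translation":[[0,0,0],[-7,-24,0],[-7,-24,12],[-7,-24,25],[-7,-24,25]],"yaw":[0,0,0,0,0],"gripper":[255,255,255,255,255]}' 40
python3 -c 'from fit import *; fit()'
```

```text
time_s: 25.27
ee_pos: [0.4659, 0.1416, 0.1275]
eef_rot: [-3.129, 0.012, 1.275]
force: [0.7, -0.3, -1.0]
grip_width: 0.0149
time_s: 25.68
ee_pos: [0.4592, 0.1188, 0.0976]
eef_rot: [-3.129, 0.012, 1.274]
force: [-0.5, -1.1, 1.5]
grip_width: 0.0151
time_s: 26.1
ee_pos: [0.4594, 0.1158, 0.0627]
eef_rot: [-3.13, 0.016, 1.276]
force: [-24.1, -59.8, 98.7]
grip_width: 0.0038
time_s: 26.52
ee_pos: [0.4534, 0.0921, 0.089]
eef_rot: [-3.133, 0.015, 1.276]
force: [-0.5, -0.5, -0.0]
grip_width: 0.0003
t 26.5167 ee [0.4534 0.0921 0.089 ] F [-0.5 -0.5 -0. ] w 0.0003
wrist 1736 2391 centre [0.457  0.1406 0.0335] tilt(deg) along n 52.1 len 0.0612
scene 202 275 centre [0.459  0.1358 0.0313] tilt(deg) along n 48.0 len 0.059
```

Run:
```python
import cv2
a=cv2.imread('pics/last_scene.png')[150:250,310:470]; b=cv2.imread('pics/last_wrist.png')[20:360,130:510]
cv2.imwrite('pics/c7.png',cv2.hconcat([cv2.resize(a,(416,260),interpolation=cv2.INTER_CUBIC),cv2.resize(b,(380,260))]))
```

```text
(no output)
```

View pics/c7.png

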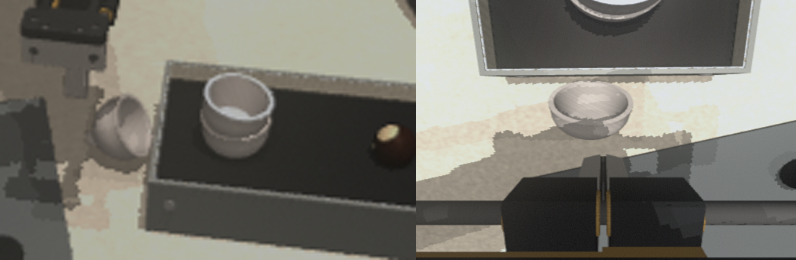

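```bash
python3 -c '
from lie import *; lie((.458,.139),.008)
from pose3 import *; pose3((.458,.139),.032,("wrist","scene","top"),60)
from rim import *; rim((.502,.230),.096,("wrist","scene"))'
```

```text
t 26.62 ee [0.4525 0.0921 0.0873] yaw 1.276 w 0.0007
wrist 8614 inl 2865 centre [0.4647 0.1508 0.0409] mean in [0.006  0.0202 0.0028] mean out [ 0.0004  0.004  -0.0025] 156 zmax 0.0749
scene 689 inl 236 centre [0.4644 0.1449 0.0398] mean in [-0.0022  0.0064 -0.0121] mean out [-0.0001 -0.0043 -0.0036] 7 zmax 0.0721
t 26.77 ee [0.4521 0.092  0.0868] yaw 1.276
wrist 1505 cost 7500.4 centre [0.4609 0.1497] az 13.6 tilt 25.6 z 0.0402
scene 631 cost 3110.9 centre [0.4614 0.1433] az -286.8 tilt 17.2 z 0.0383
top 0 cost 0.0 centre [0.458 0.139] az -180.0 tilt 60.0 z 0.032
t 26.92 ee [0.4522 0.0919 0.0872]
wrist few 7
scene 18 centre [0.5034 0.2269] rad 0.0287 z 0.0964 slope deg x,y [-2.2 -5.7] z by az [ 95  94  94  95  93  94  95  96  97  98  99 100 100  99  99  98  97  95]
```

```bash
sed -i 's/^        if len(q)>1500/        q=q[((q[:,:2]-[.5184,.2933])@[-.2804,-.9599])>.1375]; q=q[q[:,2]>.008]\n        if len(q)>1500/' pose.py; sed -i 's/C\[:,2\]>.012/C[:,2]>.008/' pose.py
python3 -c 'from pose import *; pose((.458,.139),.030,("wrist","scene"),54)'
```

```text
t 27.02 ee [0.4523 0.0919 0.0874] yaw 1.276
wrist 1543 cost 4075.7 centre [0.457  0.1369] az 67.8 tilt 54.9
scene 474 cost 1099.8 centre [0.4579 0.1339] az 67.9 tilt 54.0
```

```bash
python3 -m creep '{"translation":[[0,0,25],[0,0,25],[0,0,25],[0,0,25],[0,0,25]],"yaw":[-0.093,-0.093,-0.093,-0.093,-0.093],"gripper":[30,30,30,30,30]}' 3
python3 -m creep '{"translation":[[0,0,0],[0,0,0],[4,27,0],[9,55,0],[9,55.5,0]],"yaw":[0,0,0,0,0],"gripper":[30,30,30,30,30]}' 3
python3 -m creep '{"translation":[[0,0,0],[0,0,0],[0,0,0]],"yaw":[0,0,0],"gripper":[30,30,30]}' 3
```

```text
time_s: 27.53
ee_pos: [0.452, 0.0918, 0.1119]
eef_rot: [-3.129, 0.017, 1.184]
force: [1.1, -0.1, 0.2]
grip_width: 0.0303
time_s: 27.95
ee_pos: [0.4614, 0.1501, 0.1117]
eef_rot: [-3.129, 0.016, 1.186]
force: [0.2, -0.5, -0.1]
grip_width: 0.0638
time_s: 28.2
ee_pos: [0.4613, 0.1496, 0.1115]
eef_rot: [-3.129, 0.016, 1.185]
force: [-0.2, 0.2, -1.1]
grip_width: 0.082
```

```bash
python3 -m creep '{"translation":[[0,-2,-20],[0,-2,-45],[0,-2,-63],[0,-2,-66],[0,-2,-66]],"yaw":[0,0,0,0,0],"gripper":[30,30,30,30,30]}' 3
python3 -m creep '{"translation":[[0,0,0],[0,0,0],[0,0,0],[0,0,0],[0,0,0]],"yaw":[0,0,0,0,0],"gripper":[255,255,255,255,255]}' 3
python3 -m creep '{"translation":[[0,0,0],[0,0,0],[0,0,0]],"yaw":[0,0,0],"gripper":[255,255,255]}' 3
python3 -m creep '{"translation":[[-2,-5,1],[-4,-10,3],[-6,-15,5],[-8,-20,8],[-10,-25,12]],"yaw":[0,0,0,0,0],"gripper":[255,255,255,255,255]}' 3
python3 -m creep '{"translation":[[-4,-10,10],[-10,-25,30],[-10,-30,50],[-10,-30,50],[-10,-30,50]],"yaw":[0,0,0,0,0],"gripper":[255,255,255,255,255]}' 3
python3 -c 'from knob import *; p=ctrl.get_obs()["ee_pos"][:2]; knob(p,.02,.12,.05); from pose3 import *; pose3(p,.09,("wrist","scene"),15)'
```

```text
time_s: 28.62
ee_pos: [0.4608, 0.1469, 0.045]
eef_rot: [-3.127, 0.018, 1.185]
force: [0.8, 0.9, 0.2]
grip_width: 0.0832
time_s: 29.03
ee_pos: [0.4612, 0.147, 0.0456]
eef_rot: [-3.128, 0.017, 1.185]
force: [1.1, 0.6, 2.5]
grip_width: 0.0592
time_s: 29.28
ee_pos: [0.4613, 0.1471, 0.0458]
eef_rot: [-3.129, 0.017, 1.185]
force: [1.1, -0.1, 0.9]
grip_width: 0.0594
time_s: 29.7
ee_pos: [0.4509, 0.1214, 0.0579]
eef_rot: [-3.128, 0.017, 1.185]
force: [0.2, 0.0, -0.8]
grip_width: 0.0591
time_s: 30.12
ee_pos: [0.4413, 0.091, 0.1086]
eef_rot: [-3.13, 0.016, 1.184]
force: [-0.1, 0.2, -1.1]
grip_width: 0.0589
t 30.12 ee [0.4413 0.091  0.1086] F [-0.1  0.2 -1.1] w 0.0589
0.056 2 x 0.4322 0.4346 y 0.0592 0.0614 ymid 0.0603
0.06 4 x 0.4298 0.432 y 0.0547 0.0593 ymid 0.057
0.064 1 x 0.4294 0.4294 y 0.0547 0.0547 ymid 0.0547
0.068 7 x 0.4302 0.4592 y 0.0758 0.0962 ymid 0.086
0.072 19 x 0.4243 0.4601 y 0.0619 0.1 ymid 0.081
0.076 32 x 0.4104 0.4634 y 0.0538 0.1041 ymid 0.0789
0.08 48 x 0.4147 0.4653 y 0.0554 0.1121 ymid 0.0838
0.084 43 x 0.4092 0.4673 y 0.0515 0.1125 ymid 0.082
0.088 33 x 0.4135 0.4677 y 0.0516 0.111 ymid 0.0813
0.092 24 x 0.4134 0.474 y 0.0516 0.1079 ymid 0.0798
0.096 34 x 0.406 0.4815 y 0.0518 0.114 ymid 0.0829
0.1 33 x 0.4068 0.4819 y 0.0522 0.1138 ymid 0.083
0.104 35 x 0.408 0.4834 y 0.0536 0.1136 ymid 0.0836
0.108 32 x 0.4062 0.4819 y 0.057 0.1138 ymid 0.0854
0.112 24 x 0.408 0.4845 y 0.0585 0.1135 ymid 0.086
0.116 26 x 0.4083 0.4821 y 0.0614 0.1134 ymid 0.0874
t 30.17 ee [0.4408 0.0913 0.1077] yaw 1.184
wrist 1557 cost 5506.1 centre [0.438  0.0863] az -105.3 tilt 6.1 z 0.0977
scene 410 cost 1761.5 centre [0.4421 0.0846] az 65.0 tilt 38.5 z 0.0979
```

```bash
python3 -m creep '{"translation":[[10,-35,0],[20,-70,0],[20,-71,-20],[20,-71,-40],[20,-71,-40]],"yaw":[0,0,0,0,0],"gripper":[255,255,255,255,255]}' 3
python3 -m creep '{"translation":[[0,0,-4],[0,0,-8],[0,0,-10],[0,0,-10]],"yaw":[0,0,0,0],"gripper":[255,255,255,255]}' 3
python3 -m creep '{"translation":[[-2.3,-5.6,0.5],[-4.5,-11,1],[-6.8,-16.7,1.5],[-9,-22.2,2],[-11.3,-27.8,3]],"yaw":[0,0,0,0,0],"gripper":[255,255,255,255,255]}' 3
python3 -m creep '{"translation":[[0,0,5],[0,0,20],[0,0,50],[0,0,50],[0,0,50]],"yaw":[0,0,0,0,0],"gripper":[255,255,255,255,255]}' 3
python3 -c 'from knob import *; p=ctrl.get_obs()["ee_pos"][:2]; knob(p-[.002,.004],.02,.12,.045)'
```

```text
time_s: 30.68
ee_pos: [0.4586, 0.0203, 0.0634]
eef_rot: [-3.121, 0.02, 1.184]
force: [-0.0, 0.5, -1.9]
grip_width: 0.0592
time_s: 31.02
ee_pos: [0.4588, 0.0207, 0.0536]
eef_rot: [-3.122, 0.019, 1.185]
force: [1.7, 1.4, 1.5]
grip_width: 0.059
time_s: 31.43
ee_pos: [0.4469, -0.0079, 0.0566]
eef_rot: [-3.121, 0.02, 1.185]
force: [0.1, -0.7, -0.8]
grip_width: 0.0589
time_s: 31.85
ee_pos: [0.4474, -0.0081, 0.1078]
eef_rot: [-3.124, 0.019, 1.184]
force: [0.0, 0.3, -1.6]
grip_width: 0.0591
t 31.85 ee [ 0.4474 -0.0081  0.1078] F [ 0.   0.3 -1.6] w 0.0591
0.056 2 x 0.4496 0.45 y -0.0149 -0.0125 ymid -0.0137
0.06 5 x 0.4504 0.4527 y -0.0195 -0.01 ymid -0.0147
0.064 1 x 0.4487 0.4487 y -0.0216 -0.0216 ymid -0.0216
0.076 19 x 0.4259 0.4688 y -0.0103 0.0063 ymid -0.002
0.08 21 x 0.4227 0.4713 y -0.0192 0.0088 ymid -0.0052
0.084 33 x 0.4243 0.4775 y -0.0123 0.0171 ymid 0.0024
0.088 29 x 0.4211 0.4756 y -0.0281 0.0118 ymid -0.0082
0.092 30 x 0.4221 0.4867 y -0.0343 0.0171 ymid -0.0086
0.096 50 x 0.4212 0.4859 y -0.0382 0.02 ymid -0.0091
0.1 49 x 0.4122 0.4891 y -0.0379 0.0203 ymid -0.0088
0.104 70 x 0.413 0.4872 y -0.0377 0.0218 ymid -0.008
0.108 38 x 0.4145 0.4899 y -0.0373 0.0188 ymid -0.0093
0.112 34 x 0.411 0.4888 y -0.037 0.0147 ymid -0.0111
0.116 19 x 0.4177 0.4885 y -0.0332 0.0093 ymid -0.0119
```

```bash
python3 -m creep '{"translation":[[0,0,30],[0,0,67],[10,30,67],[18,65,67],[22,85,67]],"yaw":[0,0,0,0,0],"gripper":[255,255,255,255,255]}' 4
python3 -m creep '{"translation":[[9,35,0],[18,70,0],[20,80,0],[20,80,0],[20,80,0]],"yaw":[0,0,0,0,0],"gripper":[255,255,255,255,255]}' 4
python3 -c 'from knob import *; p=ctrl.get_obs()["ee_pos"][:2]; knob(p-[-.001,.004],.105,.19,.045); from rim import *; rim((.502,.230),.096,("wrist","scene"))'
```

```text
time_s: 32.32
ee_pos: [0.4689, 0.079, 0.1731]
eef_rot: [-3.121, 0.02, 1.184]
force: [1.3, -0.9, -0.8]
grip_width: 0.059
time_s: 32.73
ee_pos: [0.4884, 0.1587, 0.172]
eef_rot: [-3.12, 0.021, 1.185]
force: [-0.3, -0.2, 0.1]
grip_width: 0.0593
t 32.73 ee [0.4884 0.1587 0.172 ] F [-0.3 -0.2  0.1] w 0.0593
0.121 2 x 0.4891 0.4902 y 0.1514 0.1557 ymid 0.1536
0.125 8 x 0.486 0.494 y 0.1448 0.1531 ymid 0.149
0.129 1 x 0.4918 0.4918 y 0.1507 0.1507 ymid 0.1507
0.137 1 x 0.5015 0.5015 y 0.1439 0.1439 ymid 0.1439
0.141 13 x 0.4719 0.5098 y 0.1515 0.1756 ymid 0.1635
0.145 23 x 0.4669 0.513 y 0.1348 0.1764 ymid 0.1556
0.149 25 x 0.4661 0.5176 y 0.1331 0.1805 ymid 0.1568
0.153 41 x 0.4663 0.5221 y 0.1292 0.1826 ymid 0.1559
0.157 44 x 0.4659 0.5255 y 0.1278 0.1822 ymid 0.155
0.161 59 x 0.4622 0.5286 y 0.1278 0.1837 ymid 0.1558
0.165 67 x 0.4641 0.5292 y 0.1278 0.1879 ymid 0.1579
0.169 77 x 0.4638 0.5306 y 0.1284 0.1891 ymid 0.1588
0.173 36 x 0.4654 0.5306 y 0.1289 0.1808 ymid 0.1548
0.177 42 x 0.4637 0.5298 y 0.129 0.1524 ymid 0.1407
0.181 12 x 0.5223 0.5298 y 0.1338 0.1521 ymid 0.1429
0.185 15 x 0.5232 0.5302 y 0.1335 0.1517 ymid 0.1426
0.189 13 x 0.522 0.5317 y 0.1351 0.1546 ymid 0.1449
t 32.78 ee [0.4885 0.1581 0.1723]
wrist 18 centre [0.5033 0.2301] rad 0.0285 z 0.0958 slope deg x,y [-2.9 -5.7] z by az [94 93 93 93 93 94 95 96 97 98 99 99 99 99 98 97 96 95]
scene 18 centre [0.5029 0.2271] rad 0.0285 z 0.0963 slope deg x,y [-2.7 -5.3] z by az [ 94  94  95  93  94  94  95  96  97  97  98  99 101  99  98  98  95  95]
```

```bash
python3 -m creep '{"translation":[[7,35,0],[14.5,71.5,0],[14.5,71.5,0],[14.5,71.5,0],[14.5,71.5,0]],"yaw":[0,0,0,0,0],"gripper":[255,255,255,255,255]}' 4
python3 -m creep '{"translation":[[0,0,-12],[0,0,-24],[0,0,-34],[0,0,-40],[0,0,-40]],"yaw":[0,0,0,0,0],"gripper":[255,255,255,255,255]}' 4
for i in 1 2 3; do python3 -m creep '{"translation":[[0,0,-2],[0,0,-2],[0,0,-2]],"yaw":[0,0,0],"gripper":[255,255,255]}' 4 | grep -v eef; done
```

```text
time_s: 33.3
ee_pos: [0.5032, 0.2282, 0.1727]
eef_rot: [-3.12, 0.021, 1.182]
force: [0.5, -0.4, -0.2]
grip_width: 0.0589
time_s: 33.72
ee_pos: [0.5026, 0.2275, 0.1311]
eef_rot: [-3.119, 0.022, 1.182]
force: [0.4, 0.1, -0.4]
grip_width: 0.0591
time_s: 33.97
ee_pos: [0.5027, 0.2275, 0.1293]
force: [-0.1, 0.1, 0.1]
grip_width: 0.0589
time_s: 34.22
ee_pos: [0.5027, 0.2276, 0.1274]
force: [0.5, 0.7, -0.7]
grip_width: 0.059
time_s: 34.47
ee_pos: [0.5027, 0.2276, 0.1253]
force: [0.8, 1.2, -0.9]
grip_width: 0.0589
```

```bash
python3 -m creep '{"translation":[[0,1,0],[0,2,-1],[0,2,-1]],"yaw":[0,0,0],"gripper":[255,255,255]}' 3 | grep -v eef; for i in 1 2 3; do python3 -m creep '{"translation":[[0,0,-1.3],[0,0,-1.3],[0,0,-1.3]],"yaw":[0,0,0],"gripper":[255,255,255]}' 3 | grep -v eef; done
```

```text
time_s: 34.72
ee_pos: [0.5026, 0.2298, 0.1242]
force: [0.8, -0.4, -1.4]
grip_width: 0.0592
time_s: 34.97
ee_pos: [0.5026, 0.2297, 0.1228]
force: [0.2, -0.6, -0.8]
grip_width: 0.059
time_s: 35.22
ee_pos: [0.5025, 0.2297, 0.1214]
force: [-0.3, -1.5, -0.6]
grip_width: 0.0587
time_s: 35.47
ee_pos: [0.5026, 0.2297, 0.1201]
force: [-0.3, -0.6, -1.4]
grip_width: 0.0587
```

```bash
for i in 1 2 3; do python3 -m creep '{"translation":[[0,0,-1.2],[0,0,-1.2],[0,0,-1.2]],"yaw":[0,0,0],"gripper":[255,255,255]}' 3 | grep -v eef; done
python3 -c 'from rim import *; rim((.503,.230),.122,("scene",)); rim((.503,.230),.096,("scene",),.006)'
```

```text
time_s: 35.72
ee_pos: [0.5026, 0.2297, 0.1188]
force: [0.4, 1.0, -0.2]
grip_width: 0.0588
time_s: 35.97
ee_pos: [0.5028, 0.2297, 0.1179]
force: [1.6, -0.4, 2.9]
grip_width: 0.0585
time_s: 36.22
ee_pos: [0.5029, 0.2298, 0.1169]
force: [0.2, 0.1, 4.9]
grip_width: 0.0589
t 36.22 ee [0.5029 0.2298 0.1169]
scene 14 centre [0.5043 0.2302] rad 0.0284 z 0.1196 slope deg x,y [-0.2 -8.8] z by az [118 118 117 116 116 118 113 119 125 126 125 124 122 118]
t 36.27 ee [0.5029 0.2297 0.1169]
scene 12 centre [0.5056 0.2254] rad 0.0267 z 0.0992 slope deg x,y [-1.2 -0.5] z by az [ 99 100  98  99 100 100  99 100 100  99  98  98]
```

```bash
python3 -m creep '{"translation":[[0,0,0],[0,0,0],[0,0,0],[0,0,15],[0,0,40]],"yaw":[0,0,0,0,0],"gripper":[40,40,40,40,40]}' 3
python3 -m creep '{"translation":[[0,-20,20],[-7,-50,20],[-15,-80,20],[-15,-80,20],[-15,-80,20]],"yaw":[0,0,0,0,0],"gripper":[40,40,40,40,40]}' 3
python3 -c 'from rim import *; rim((.503,.230),.121,("wrist","scene")); rim((.503,.230),.096,("scene",),.006)'
```

```text
time_s: 36.73
ee_pos: [0.5016, 0.2293, 0.1548]
eef_rot: [-3.115, 0.025, 1.182]
force: [0.5, 0.3, 0.7]
grip_width: 0.0791
time_s: 37.15
ee_pos: [0.4865, 0.1484, 0.1749]
eef_rot: [-3.115, 0.025, 1.18]
force: [0.2, -0.0, 0.4]
grip_width: 0.0796
t 37.15 ee [0.4865 0.1484 0.1749]
wrist 18 centre [0.5045 0.2326] rad 0.0284 z 0.12 slope deg x,y [-5.4 -7.6] z by az [117 116 115 116 116 118 119 121 122 124 124 125 125 124 123 122 120 118]
scene 18 centre [0.5043 0.2294] rad 0.0283 z 0.1207 slope deg x,y [-5.2 -7.9] z by az [117 117 116 117 117 118 119 121 122 123 125 125 127 125 123 121 121 118]
t 37.25 ee [0.4867 0.1497 0.1747]
scene 14 centre [0.5047 0.2251] rad 0.0262 z 0.1001 slope deg x,y [-1.3  0.1] z by az [100  98  99 101 101 101 100 101 100 101  98 101 101 100]
```

Run:
```python
from h import *
c=shot('scene'); C=cloud(c).reshape(-1,3)
cv2.imwrite('pics/c9.png',cv2.resize(c['pixels'][130:350,100:500,::-1],(800,440),interpolation=cv2.INTER_CUBIC))
S=np.load('sc0.npy').reshape(-1,3)
for n,p,z in (('jar',(.432,-.284),.02),('loupe',(.612,.007),.02),('weight',(.67,-.336),.02),('nut',(.536,.358),.05)):
    f=lambda q:(lambda s:s.mean(0).round(4))(q[(np.hypot(q[:,0]-p[0],q[:,1]-p[1])<.04)&(q[:,2]>z)&(q[:,2]<.08)])
    print(n,f(S),f(C))
```

```text
jar [ 0.4399 -0.2824  0.0469] [ 0.44   -0.2824  0.0471]
loupe [0.6155 0.0067 0.0397] [0.6156 0.0066 0.0397]
weight [ 0.6742 -0.3364  0.0321] [ 0.6743 -0.3362  0.0322]
nut [0.5473 0.3581 0.0647] [0.5475 0.3579 0.0649]
```

View pics/c9.png

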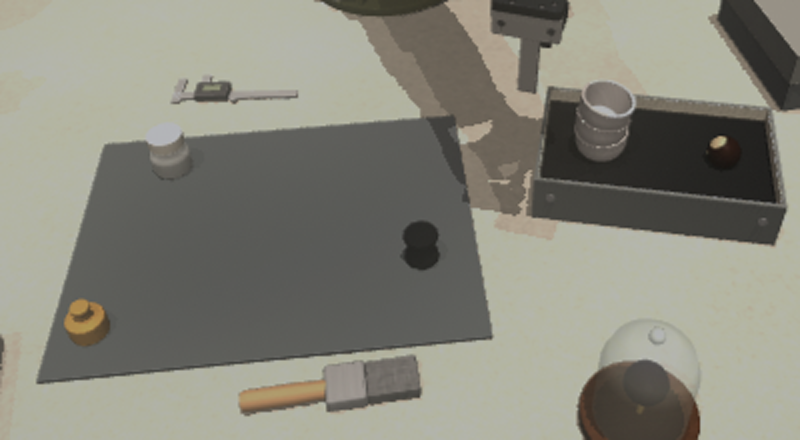

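The picture shows all three covers nested at about (605,120) in the box, with the gripper clear of them. The jar, loupe, weight, nut, brush and caliper are where they were.

```bash
python3 -c 'from station import ctrl; o=ctrl.get_obs(); print(o["time_s"],o["force"]); print(ctrl.hand_in())'
```

```text
37.35 [-0.23160929  0.45875017 -0.12236785]
the job is handed in; nothing more can be done
None
```

Both covers are upside down and cupped one in the other in the first cover. I handed the job in at 37.4 s with the gripper open and about 8 cm clear; it reported no verdict. I tipped each cover by its knob over the box's wall so that it came to rest mouth up. I then gripped it lightly by the skirt, swung it upright by dragging its knob on the mat, and lowered it into the stack.

**Last checks:**
- **Top cover:** its mouth is about 120 mm above the bench, 24 mm above the middle one and about 3 mm off it sideways. It tilts about 9° (limit 17°).
- **Middle cover:** its mouth is at 96 mm and it tilts about 6°, after I pressed its high side down; it had first seated at about 14°.
- **Bystanders:** the jar, loupe, weight and nut measured unmoved to within 0.3 mm. The brush and caliper I checked only by eye.

**What went wrong or stayed uncertain:**
- **Hard press:** while I tipped the second cover, the wrist force reached about 99 N (limit 120 N). The cover slipped out of the grip at the wall and rolled onto the bench, mouth up, where I picked it up.
- **Small drop:** earlier the same cover was let go roughly 10 mm above the mat.
- **Limits I could not check:** I measured neither the cover's speed in those two falls nor how hard the gripper's body pressed in that 99 N contact (limit 40 N).
- **Camera offset:** the scene and wrist cameras disagree by about 3 mm in y near the box.
- **First cover:** the stack hides it now. It last measured about level and near the well's centre, and I did not re-measure it after the second placing.

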